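Wind the glass lift up to the pointer

ROBOT

A 7-joint arm with a two-finger parallel gripper is mounted at the origin on the work surface. World frame = base frame: x ahead of the robot, y to its left, z up, the work surface at z = 0. Lengths are in m, angles in rad, forces in N, time in s.
With the tool pointing down it reaches from about 0.35 to 0.9 m from the base axis. Payload 8.1 kg.
Tool frame: the origin (TCP) lies midway between the tips of the shut fingers; the grasp point (between the pads) lies 19 mm behind it; z points along the fingers, y is the direction in which the jaws open and shut (so a half turn about z gives the same grasp; the last joint's range is limited). The gripper opens to 92 mm and grips with 3 to 60 N. Pads are 19 mm wide; open, the fingers measure 130 mm over their backs; the gripper's body (75 mm by 190 mm) begins 47 mm behind the grasp point.
Start: joints at [-1.206, 0.434, 0.025, 1.573, -0.012, 1.134, -0.075], TCP at [0.282, 0.558, 0.227] pointing down, gripper open.
Joint ranges: [-2.62, 2.62], [-0.44, 2.09], [-1.27, 1.32], [0.08, 2.57], [-1.32, 4.46], [0.12, 2], [-2.74, 2.74]. Speed limits (rad/s): [2.22, 2.22, 3.01, 3.01, 3.14, 3.14, 3.14].

INTERFACE

Orientations are given as a rotation vector (axis times angle).
In Python, from cell import readout, imaging, arm gives the robot as it stands.
- The arm moves only by the tool send_rows, never from a script. Its arguments are lists of equal length, an entry for each row: "claw": the gripper command: -1 is fully open, 1 is shut, values between are in proportion; "delta_pos": the shift along the tool's x, y, z as a fraction of full scale, a list of three; "dr": the turn, a rotation vector about the tool's x, y, z as a fraction of full scale, a list of three. In form: {"claw": [claw, ...], "delta_pos": [[dx, dy, dz], ...], "dr": [[ax, ay, az], ...]}. A call has exactly 5 rows; each row is the pose to reach, as a shift and turn from the pose commanded when the call began, along the tool's axes at that moment; what a row does not reach only later rows make up. Full scale, the value 1, is 250 mm for a shift and 2 rad for a turn. A row lasts 1/10 s, in which the tool goes at most 50 mm and 8.59 degrees, less where a joint would pass 70% of its speed; a pose out of reach is approached as far as the arm can. A call with a number of a shift or a turn outside -1 to 1 is refused whole. A call with a gripper value outside its range is refused whole. The fingers move at their own pace and stop on an object; "force" is the grip in N (left out, the last holds). Time passes only in rows, so rows that repeat a pose let the fingers close, or fill a call up. It gives the time, the measured TCP pose, the force and the opening at its end, in the units of the state.
- readout.observe(): the state, without advancing time (a new reading comes with each control period).
- imaging.get_image(name): name is "side" or "top"; returns (picture, depth): 400x640x3 uint8, blue, green, red; 400x640 float32, m along the optical axis (not along the pixel's ray), 0 where there is no reading.
- imaging.get_calibration(name): a dict with "vfov" (degrees; the focal length in pixels is half the picture's height over the tangent of half this angle, whatever the lens; pixels are square), "cx", "cy" (the principal point, pixels), "extrinsics" (4x4, takes a point from world to camera coordinates). Camera axes: x right, y down, z forward; pixel columns grow to the right and rows downward; lengths in m; the calibration is good to about 2 mm. A picture is of the moment at which its call begins. get_calibration takes no time and is no camera call.
- arm.sign_off(): hands the job in, once; it reports no verdict.
The state is a dict: "clock": time; "joints": joint angles; "dq": joint speeds; "joint_efforts": joint torques, N m; "position": TCP position; "ee_rot": TCP orientation; "force": force on the tool from outside, world axes, zero at the start; "ft_torque": the same for the moment, N m; "width": opening from 0.0 (shut) to 1.0 (fully open).
Only numpy, scipy, OpenCV 4.12 (cv2) and the standard library are available. Lean on these libraries where they do the work, as an engineer would, in place of code of your own. Each camera call takes 0.05 s, during which the arm holds its last target.

TASK

Fit the loose crank fully home on the upright square shaft of the screw lift, feeling gently for the square without forcing it, then wind it by its wooden handle until the top of the glass disc is level with the top of the pointer. Let go and leave the crank on the shaft; do not touch the glass, leave the pointer where it is set and leave the other things on the bench alone.

Things in the scene. Friction and masses are not known exactly. Their poses are not given: they have to be found in the camera images.
- crank_hub (a point): Loose steel crank, 0.4 kg, lying on the bench, socket downward. Point on the hub axis, half-way up its 64 mm, 32 mm above its underside; z up, x along the arm to the handle. Hub: 36 mm square, 33 mm tall, with a 18.2 mm square socket 29 mm deep in its underside, sides parallel to x and y. Arm: 22 mm wide, 12 mm thick, underside level with the hub's.
- crank_stem (a point): Same crank: middle of the round steel stem, diameter 24 mm, on top of the hub (33 to 64 mm above the crank's underside, this point at 50 mm). Lift the crank here from above, the fingers closing across the arm (along the crank's y). Axes as crank_hub.
- crank_handle (a point): Same crank: centre of its upright wooden handle, diameter 20 mm, 48 mm tall (14 to 62 mm above the crank's underside, this point at 40 mm), 70 mm from the hub axis along the arm. It spins freely on its pin: hold it and carry it round a circle of 70 mm radius without turning the gripper.
- shaft_seat (a point): Fixed point of the screw lift: centre of the flat round shoulder (52 mm across, 90 mm above the bench, on a grey gearbox) from which the drive shaft rises; z up, x towards the glass, whose centre is 240 mm away. A seated crank's underside rests on this shoulder. Winding CLOCKWISE seen from above raises the platform 16 mm per turn; it stays where it is left. Straining the seated crank with over 150 N in all spoils it.
- shaft_top (a point): Fixed point at the top of the shaft, 26 mm above shaft_seat: 16 mm square for 18 mm (upper 4 mm bevelled to 13.6), then a round nib 8 mm across, 8 mm tall. The square stands turned by an UNKNOWN angle up to 0.6 rad either way from these axes: rest the socket on it with about 5 N and turn slowly until it drops 18 mm. The screw's drag is 0.35 N m (5 N at the handle). Pressing over 50 N before it is home spoils it.
- glass_top (a point): Centre of the top face of the round glass disc, 200 mm diameter, 8 mm thick, lying loose on the lift's 150 mm square platform; 76 to 80 mm above the bench at the start. z is up.
- pointer_tip (a point): Tip of the steel height pointer, at its top face: a flat finger 3 mm thick clamped on a 14 mm upright rod beside the glass, 6 mm or so off the glass rim. It is set 10 to 29 mm above the glass at the start; the top of the glass is to come level with it. z is up.
- jar_a: Closed clear jar with black lid, 58 mm diameter, 85 mm tall, on the bench; leave alone. Origin under its centre.
- jar_b: Another such jar, leave alone.
- jar_c: Another such jar, leave alone.
- dish: Small steel bowl, 100 mm across, 35 mm high, leave alone.
- brush: Brush lying on the bench, leave alone.
- palette_knife: Spatula lying on the bench, leave alone.
- pumice: Yellow block 90 x 55 x 30 mm, leave alone.

How it is judged:
By the outcome, as a careful person would: the job done as asked, in the order asked, and still so for the second after the job is handed in, with the robot touching nothing.
It also fails if it takes over 72 s, if anything falls off the work surface, if the arm or the gripper's body presses on something with over 40 N, if the wrist force passes 120 N, or if a joint passes its speed limit or range.

## Working session

There is one attempt and no reset: what is moved stays moved. The work goes in short steps, Python scripts to look and compute and a tool call to move; the robot and the scene stay as the last step left them, time stands still between calls to the robot, and variables do not carry over. Pictures are saved under pics/ and viewed, and the job is handed in when it is done.

Besides the shell and the picture viewer there is one more tool, called after "Request:" in YAML: its name, and indented under it one key for each argument. send_rows: Moves the arm, as the interface text tells. Its arguments: {"type":"object","properties":{"claw":{"type":"array","items":{"type":"number"}},"delta_pos":{"type":"array","items":{"type":"array","items":{"type":"number","minimum":-1,"maximum":1}}},"dr":{"type":"array","items":{"type":"array","items":{"type":"number","minimum":-1,"maximum":1}}},"force":{"type":"number"}},"required":["claw","delta_pos","dr"]}

```bash
ls; mkdir -p pics
python3 - <<'E'
from cell import readout, imaging, arm
import cv2,numpy as np
print(readout.observe())
for n in("side","top"):
    p,d=imaging.get_image(n); cv2.imwrite(f"pics/{n}0.png",p); np.save(f"pics/{n}0.npy",d); print(n,imaging.get_calibration(n))
E
```

```text
pics
{'clock': 0.0, 'joints': array([-1.20555424,  0.4352165 ,  0.02499137,  1.57408083, -0.01159185,
        1.13400506, -0.07508351]), 'dq': array([-1.94366081e-03, -7.23745377e-04,  2.10819513e-04, -9.72831779e-05,
       -4.09828269e-05,  1.46786733e-04, -1.06946248e-03]), 'joint_efforts': array([-8.33151626e-04, -6.67851448e+01,  9.84434970e-01, -3.14454567e+01,
       -6.06866134e-02,  4.26620711e-02,  1.65588890e-04]), 'position': array([0.28168569, 0.55735691, 0.22595551]), 'ee_rot': array([-7.28253856e-01, -3.05580381e+00,  2.43602192e-03]), 'force': array([ 0.04457392, -0.23890285, -0.21430553]), 'ft_torque': array([ 0.04448786, -0.03116826, -0.0308391 ]), 'width': 0.9968305435508673}
side {'vfov': 50.98295540404075, 'cx': 317.2659894332551, 'cy': 192.1833604987906, 'extrinsics': array([[ 0.9841166 , -0.17631879,  0.02064449, -0.56244056],
       [-0.09808139, -0.63696491, -0.76462785,  0.11278651],
       [ 0.14796807,  0.75045812, -0.64414133,  1.41729457],
       [ 0.        ,  0.        ,  0.        ,  1.        ]])}
top {'vfov': 45.27689313489542, 'cx': 317.34382322270005, 'cy': 200.4184474054308, 'extrinsics': array([[-2.92146139e-03, -9.99994504e-01,  1.56752615e-03,
        -3.34909708e-02],
       [-9.85538081e-01,  2.61363369e-03, -1.69433940e-01,
         5.66178415e-01],
       [ 1.69428912e-01, -2.03985142e-03, -9.85540300e-01,
         1.59216450e+00],
       [ 0.00000000e+00,  0.00000000e+00,  0.00000000e+00,
         1.00000000e+00]])}
```

View pics/side0.png

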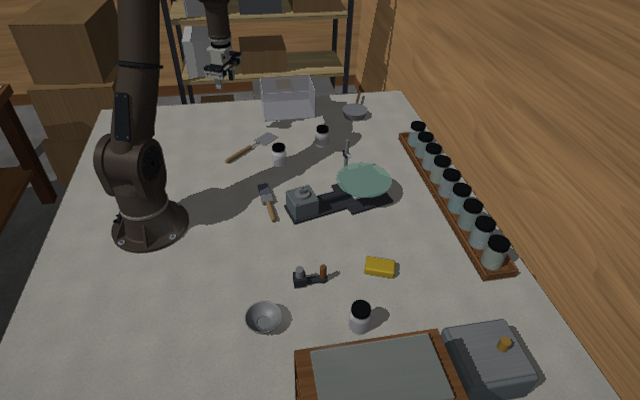

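View pics/top0.png

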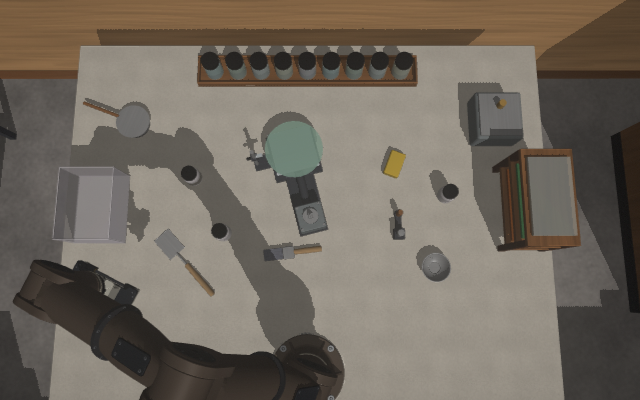

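```bash
cat > h.py <<'E'
from cell import readout, imaging, arm
import cv2,numpy as np
from scipy.spatial.transform import Rotation as R
np.set_printoptions(precision=4,suppress=True)
C={n:imaging.get_calibration(n) for n in("side","top")}
def f(n): return 200/np.tan(np.radians(C[n]["vfov"])/2)
def cloud(n,d):
    c=C[n];v,u=np.mgrid[0:400,0:640]
    P=np.stack([(u-c["cx"])/f(n)*d,(v-c["cy"])/f(n)*d,d],-1)
    E=c["extrinsics"];return (P-E[:3,3])@E[:3,:3]
def ray(n,u,v,z):
    c=C[n];E=c["extrinsics"];o=-E[:3,:3].T@E[:3,3]
    r=E[:3,:3].T@np.array([(u-c["cx"])/f(n),(v-c["cy"])/f(n),1]);return o+r*(z-o[2])/r[2]
def proj(n,p):
    E=C[n]["extrinsics"];q=E[:3,:3]@np.asarray(p)+E[:3,3];return q[:2]/q[2]*f(n)+[C[n]["cx"],C[n]["cy"]]
def crop(n,p,u0,u1,v0,v1,s,name):
    cv2.imwrite(f"pics/{name}.png",cv2.resize(p[v0:v1,u0:u1],None,fx=s,fy=s,interpolation=cv2.INTER_CUBIC))
E
python3 - <<'E'
from h import *
t=cv2.imread("pics/top0.png");s=cv2.imread("pics/side0.png")
crop("top",t,240,440,110,260,4,"tc0")
crop("side",s,260,420,130,300,3.5,"sc0") if 0 else cv2.imwrite("pics/sc0.png",cv2.resize(s[130:300,250:420],None,fx=3.5,fy=3.5,interpolation=cv2.INTER_CUBIC))
for n in("top","side"):
    d=np.load(f"pics/{n}0.npy");W=cloud(n,d);print(n,f(n))
    m=d>0
    for nm,(lo,hi),bx in [("crank",(.01,.09),(.35,.55,-.35,-.2)),("crankhi",(.05,.09),(.35,.55,-.35,-.2))]:
        k=m&(W[...,2]>lo)&(W[...,2]<hi)&(W[...,0]>.3)&(W[...,0]<.62)&(W[...,1]>-.34)&(W[...,1]<-.2)
        print(nm,k.sum(),W[k].min(0),W[k].max(0),W[k].mean(0))
E
```

```text
top 479.5618732848604
crank 208 [ 0.3578 -0.3317  0.0101] [ 0.5593 -0.2047  0.0707] [ 0.4756 -0.3113  0.0372]
crankhi 69 [ 0.4428 -0.3268  0.0501] [ 0.5345 -0.3036  0.0707] [ 0.4788 -0.3147  0.0609]
side 419.46927740533886
crank 425 [ 0.4424 -0.339   0.0101] [ 0.5435 -0.3002  0.0685] [ 0.487 -0.325  0.034]
crankhi 108 [ 0.4502 -0.3314  0.0501] [ 0.5387 -0.3075  0.0685] [ 0.4877 -0.3226  0.0611]
```

Run:
```python
from h import *
W=cloud("top",np.load("pics/top0.npy"))
print("top z mm crank", *[ "%d:"%v+" ".join("%3d"%(1000*W[v,u,2]) for u in range(386,412)) for v in range(202,244,1)],sep="\n")
```

```text
top z mm crank
202:  0  -4  -1 1665  -9   1  -4  -3  -3   0   2  -3  -1   9   0   0   2  -8  -2   1  -2  -2   0  -2   7   3
203:  2   0  -3  -7  -6 -10   1  -1   0   4  -2   0   0  -4  -5   0   1   1  -5   1   0  -3  -6 -11   0  -6
204:  9  -2   0  -1  -4  -3   3   2  -4  -5   2  -1  -2   2  -5   0   0  -6  -5   5   0  -3 1665  -6   0   4
205: -3   0  -2  -2  -7  -2   1   1  -3   1   1   1   3   2   1   6  -5   0   1   0   1  -7   2  -6  -7   4
206:-10   4  -3  -3   1   1   3   1  -8   5  -4  -5  -1  -3  -1  -1   2   0  -1  -2  -6   2   0   1  -4  -6
207:  2   0  -2   0   0  -5  -8  -8   2   0 -10   0  -6   4  -7  -3   2  -1  -8   0  -4  -5  -5   0   3   5
208: -4   2 -11   4  -3  -4   0   4  -4  -3  -9  -1  -6   0  -1   0  -6  -2   2   2  -3  -3   1 -10  -8  -3
209: -3  -7   0   0  -5   0   2  -6  -1   4 -10   3   1  -3  56   4  -2  -5   1   0   5   0  -5   1   3  -7
210:  2  -9  -1   0   5  -5   0  -3   1 -11   3   9  57  58  59  64  58  -3   0   3  -1  -3   3  -1  -8  -2
211:  7  -3  -7   2   0  -1  -3  -5   4   9   8  45  58  55  66  59  64  -4   2   2  -2  -1   3   2   0  -6
212
[... 2754 characters left out ...]
 36  31  28  32  32  34  -1 -13   1   3  -7   4   0
238:  5   0   0  -1  -4  -2 -10   1  24  25  29  33  33  34  33  36  30  31  30  -4  -3  -3  -5  -4  -4  -7
239: -5   1   0  -3   0   1  -1   5   3   4   9   5  14   4   7 1665   6  -1   1  -4  -2   0   3   1   3  -4
240: -2   0   2  -7  -3   4   0   0   5  -6  -5  -3   2   0  -7   1  -4  -5  -4  -4  -8  -2  -1   7   6  -6
241:  0  -1  -3   0   0   3   1  -2   0   8  -7   0  -7  -4  -4   3   1   0   1  -1  -2  -2   3  -2   0   0
242: -4  -2  -6  -2  -4  -1  -2   2  -6   1  -7  -8  -2  -4  -2  -3  -6  -6  -8   3  -6   0  -3  -2   0 -11
243:  0   4  -1   1  -6  -4  -5   0  -3  -5  -8  -1  -2  -4   1 -12  -6   0  -2   0   0   1   0  -8  -1   3
```

View pics/tc0.png

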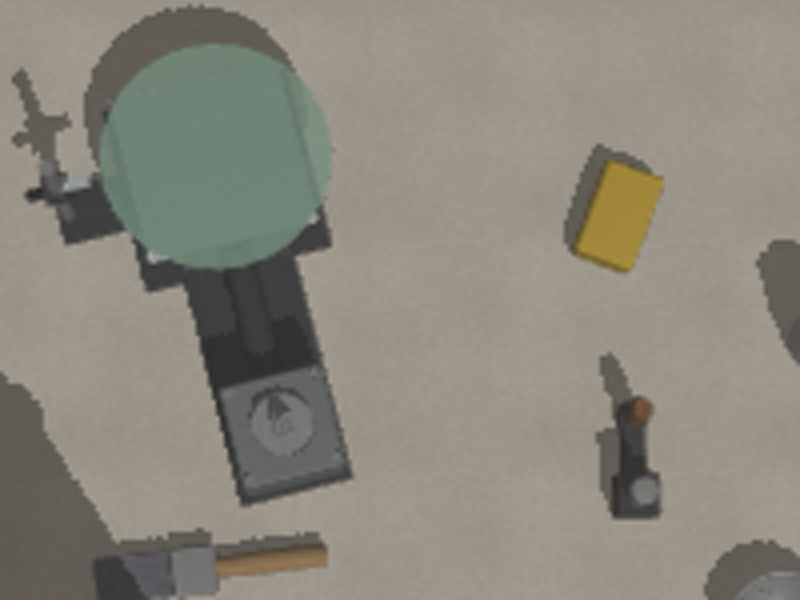

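View pics/sc0.png

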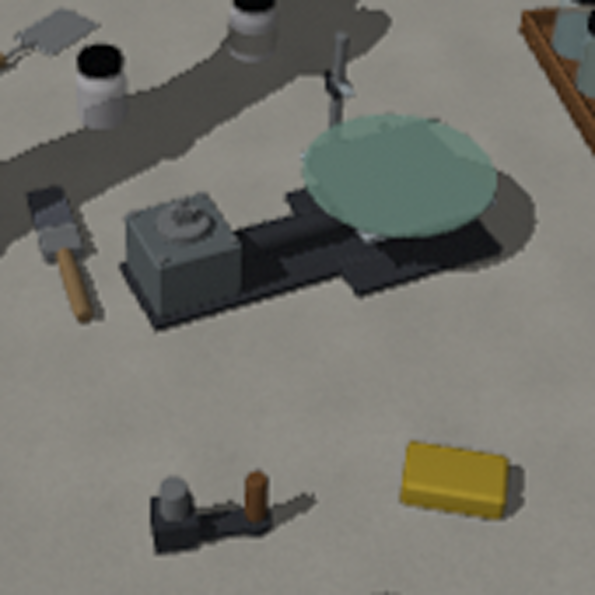

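Run:
```python
from h import *
T=np.load("pics/top0.npy");S=np.load("pics/side0.npy")
WT=cloud("top",T);WS=cloud("side",S)
t=cv2.imread("pics/top0.png");s=cv2.imread("pics/side0.png")
def rg(n,W,c,r,lo,hi):
    k=(np.hypot(W[...,0]-c[0],W[...,1]-c[1])<r)&(W[...,2]>lo)&(W[...,2]<hi)
    v,u=np.nonzero(k);print(n,k.sum(),"px",u.mean(),v.mean(),"W",np.median(W[k],0),"z mean",W[k][:,2].mean());return k
for n,W in(("top",WT),("side",WS)):
    rg(n+" stem",W,(.4575,-.314),.025,.055,.08)
    rg(n+" handle",W,(.53,-.316),.025,.052,.08)
    rg(n+" hub",W,(.4575,-.314),.035,.02,.042)
    k=rg(n+" glass",W,(.65,-.02),.2,.07,.1)
# glass by colour
for n,im,W in(("top",t,WT),("side",s,WS)):
    hsv=cv2.cvtColor(im,cv2.COLOR_BGR2HSV)
    m=cv2.inRange(hsv,(65,30,80),(95,255,255))
    k,l,st,c=cv2.connectedComponentsWithStats(m)
    i=1+np.argmax(st[1:,4]);print(n,"glass comp",st[i],c[i])
    mm=l==i;print(np.median(W[mm],0),W[mm][:,2].std())
    cn=max(cv2.findContours(mm.astype(np.uint8),0,1)[0],key=len);e=cv2.fitEllipse(cv2.convexHull(cn));print(e, ray(n,*e[0],.078))
# crops large
cv2.imwrite("pics/t1.png",cv2.resize(t[195:235,290:330],None,fx=15,fy=15,interpolation=cv2.INTER_NEAREST))
cv2.imwrite("pics/s1.png",cv2.resize(s[175:215,280:325],None,fx=15,fy=15,interpolation=cv2.INTER_NEAREST))
cv2.imwrite("pics/s2.png",cv2.resize(s[130:190,325:385],None,fx=10,fy=10,interpolation=cv2.INTER_NEAREST))
cv2.imwrite("pics/t2.png",cv2.resize(t[140:180,240:280],None,fx=15,fy=15,interpolation=cv2.INTER_NEAREST))
```

```text
top stem 38 px 401.0 232.21052631578948 W [ 0.4552 -0.3149  0.063 ] z mean 0.06257611479881578
top handle 24 px 400.0 211.70833333333334 W [ 0.5234 -0.3141  0.0598] z mean 0.06043625520247608
top hub 71 px 397.943661971831 233.35211267605635 W [ 0.4515 -0.3067  0.0308] z mean 0.030789526013017442
top glass 3084 px 297.4536316472114 164.22373540856032 W [0.716  0.0265 0.0771] z mean 0.07765578261680073
side stem 56 px 299.32142857142856 270.375 W [ 0.4601 -0.3236  0.0645] z mean 0.06339992444845817
side handle 42 px 322.9761904761905 268.2142857142857 W [ 0.529  -0.3221  0.061 ] z mean 0.0602086188101841
side hub 122 px 299.327868852459 278.89344262295083 W [ 0.4578 -0.3308  0.033 ] z mean 0.03156653561923679
side glass 1971 px 347.9051243023846 184.43835616438355 W [0.7161 0.0129 0.0794] z mean 0.0798448163543741
top glass comp [ 265  121   57   56 2500] [293.2136 148.8668]
[0.7399 0.0474 0.0765] 0.08979050248596153
((293.2286071777344, 148.90357971191406), (55.81520080566406, 56.682220458984375), 86.76644134521484) [0.74  0.047 0.078]
side glass comp [ 337  163   55   35 1508] [363.559  179.7122]
[0.7452 0.0378 0.079 ] 0.041697256362022796
((363.5142822265625, 179.67776489257812), (34.70542526245117, 55.31413650512695), 95.3595199584961) [0.7457 0.0391 0.078 ]
```

View pics/t1.png

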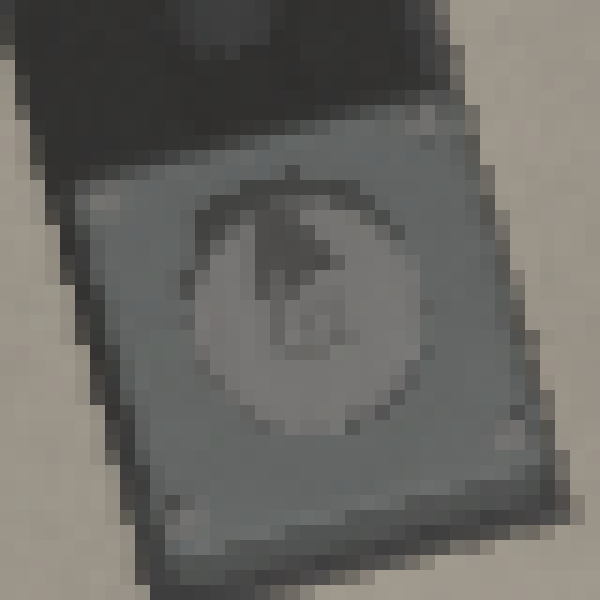

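View pics/s1.png

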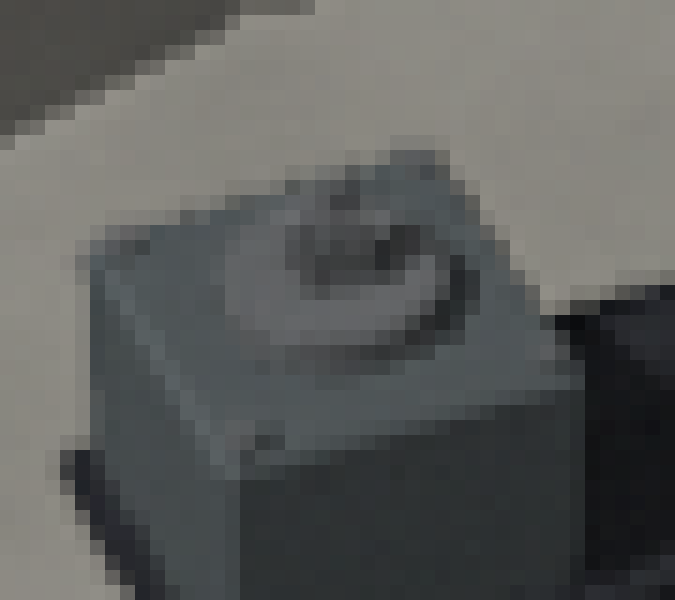

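View pics/s2.png

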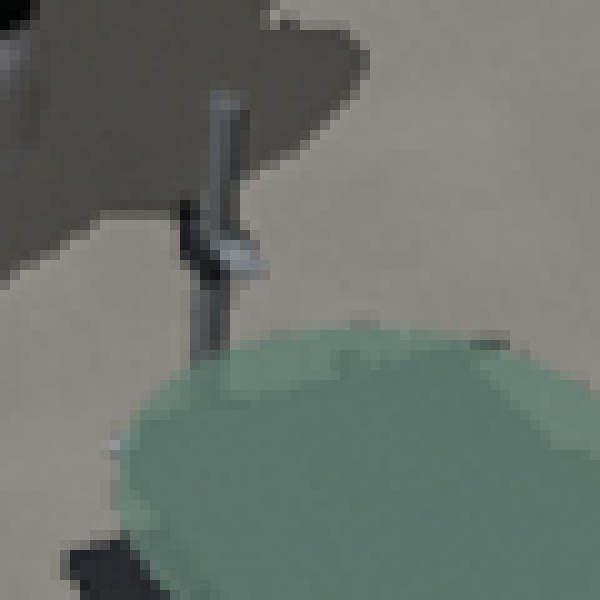

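View pics/t2.png

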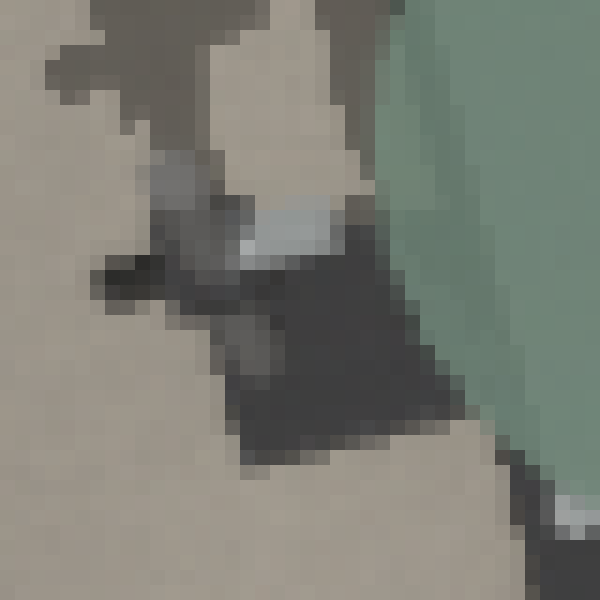

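Run:
```python
from h import *
o=readout.observe();Rm=R.from_rotvec(o["ee_rot"]).as_matrix();print(Rm)
for n in("top","side"):
    W=cloud(n,np.load(f"pics/{n}0.npy"))
    for nm,(x0,x1,y0,y1) in dict(a=(.3,.42,-.2,-.1),b=(.55,.7,-.3,-.25),c=(.4,.5,-.2,-.08),d=(.85,.95,0,.1)).items():
        k=(W[...,0]>x0)&(W[...,0]<x1)&(W[...,1]>y0)&(W[...,1]<y1);print(n,nm,np.median(W[k][:,2]))
    k=(np.hypot(W[...,0]-.505,W[...,1]+.015)<.06)&(abs(W[...,2]-.085)<.02)
    print("gearbox z",np.median(W[k][:,2]))
for nm,pt,ps,z in [("seat",(309.9,215.2),(303.2,193.0),.09),("stemtop",(401,232.2),(299.0,269.0),.064),("handtop",(400,211.7),(323,266.),.062)]:
    print(nm,ray("top",*pt,z),ray("side",*ps,z))
print("base proj",proj("top",[0,0,0]),proj("side",[0,0,0]), "tcp",proj("side",o["position"]),proj("top",o["position"]))
s=cv2.imread("pics/side0.png")
cv2.imwrite("pics/s3.png",cv2.resize(s[20:100,180:260],None,fx=8,fy=8,interpolation=cv2.INTER_NEAREST))
```

```text
[[-0.8925  0.451  -0.0005]
 [ 0.451   0.8925 -0.0013]
 [-0.0001 -0.0014 -1.    ]]
top a -0.0011871876366387135
top b -0.0013151559894679916
top c -0.001407311818303152
top d -0.0020684301982935404
gearbox z 0.0796909147167616
side a 0.0007411194944103222
side b 0.0012001643096377931
side c 0.0005861701591750465
side d 0.0006126493290266025
gearbox z 0.0810219960187291
seat [ 0.5093 -0.0102  0.09  ] [ 0.5184 -0.0151  0.09  ]
stemtop [ 0.4546 -0.315   0.064 ] [ 0.46   -0.3173  0.064 ]
handtop [ 0.5243 -0.3142  0.062 ] [ 0.5306 -0.3158  0.062 ]
base proj [307.2563 370.9521] [150.8034 225.5642] tcp [225.4964  84.9386] [117.058  285.6738]
```

View pics/s3.png

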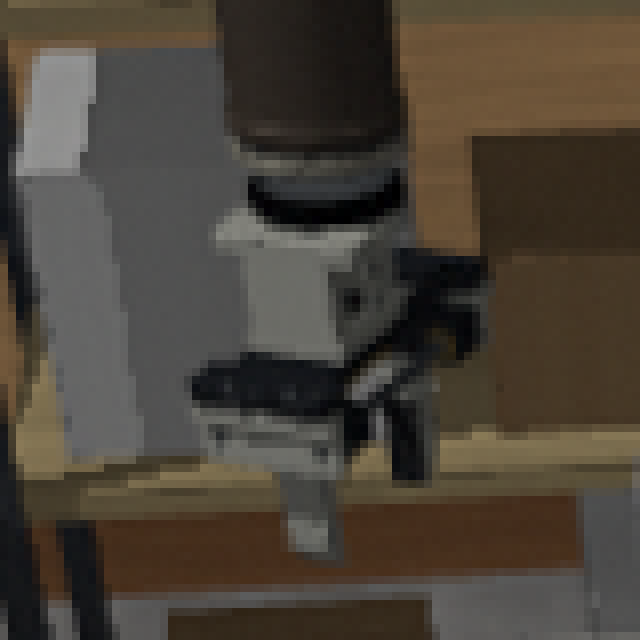

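Request:
send_rows:
  claw: [-1, -1, -1, -1, -1]
  delta_pos:
    - [-0.15, -0.1, -0.02]
    - [-0.31, -0.2, -0.04]
    - [-0.46, -0.3, -0.06]
    - [-0.62, -0.4, -0.08]
    - [-0.776, -0.49, -0.1]
  dr:
    - [0, 0, 0.07]
    - [0, 0, 0.14]
    - [0, 0, 0.21]
    - [0, 0, 0.28]
    - [0, 0, 0.35]

```text
clock: 0.6
position: [0.4002, 0.3589, 0.2517]
ee_rot: [-1.74, -2.616, 0.001]
force: [-0.4, 0.4, 0.7]
width: 1.002
```

```bash
cat >> h.py <<'E'
def plan(tgt,yaw_y=None,rel=None):
    """tgt world TCP; yaw_y = world angle of tool y. prints final-row numbers"""
    o=readout.observe();M=R.from_rotvec(o["ee_rot"]).as_matrix()
    a=np.arctan2(M[1,1],M[0,1])
    print("t",round(o["clock"],2),"pos",o["position"],"yaw_y",round(a,4),"F",o["force"],"w",round(o["width"],3),"q",o["joints"])
    if tgt is not None:
        y=a if yaw_y is None else yaw_y
        d=(y-a+np.pi)%(2*np.pi)-np.pi
        G=np.array([[np.sin(y),np.cos(y),0],[-np.cos(y),np.sin(y),0],[0,0,-1.]])
        # tool x = y cross z
        yv=np.array([np.cos(y),np.sin(y),0]);zv=np.array([0,0,-1.]);G=np.stack([np.cross(yv,zv),yv,zv],1)
        print("dpos",M.T@(np.array(tgt)-o["position"])/.25,"dr",R.from_matrix(M.T@G).as_rotvec()/2,"dist",np.linalg.norm(np.array(tgt)-o["position"]),"dyaw",d)
E
python3 -c "
from h import *
plan([.47,.12,.25],-np.pi/2)"
```

```text
t 0.6 pos [0.4002 0.3589 0.2517] yaw_y 0.3971 F [-0.4244  0.3574  0.7073] w 1.002 q [-1.0151  0.2701  0.2354  1.7649 -0.0694  1.1152 -0.3603]
dpos [-0.9892 -0.1122  0.0072] dr [-0.0001  0.0003  0.9839] dist 0.2488842176105897 dyaw -1.9678696796896702
```

Request:
send_rows:
  claw: [-1, -1, -1, -1, -1]
  delta_pos:
    - [-0.19, -0.02, 0]
    - [-0.38, -0.04, 0]
    - [-0.58, -0.07, 0]
    - [-0.77, -0.09, 0]
    - [-0.96, -0.11, 0]
  dr:
    - [0, 0, 0.07]
    - [0, 0, 0.14]
    - [0, 0, 0.21]
    - [0, 0, 0.28]
    - [0, 0, 0.35]

```text
clock: 1.1
position: [0.4685, 0.1274, 0.2517]
ee_rot: [-2.531, -1.861, -0.0]
force: [0.9, 0.1, -0.3]
width: 0.997
```

```bash
python3 -c "
from h import *
plan([.47,-.11,.25],-np.pi/2)"
```

```text
t 1.1 pos [0.4685 0.1274 0.2517] yaw_y -0.3028 F [ 0.8862  0.1416 -0.2875] w 0.997 q [-0.7755  0.1836  0.4756  1.8946 -0.095   1.0853 -0.5651]
dpos [-0.9047  0.2889  0.0066] dr [-0.0002 -0.0001  0.634 ] dist 0.23742875065287103 dyaw -1.267975694148316
```

Request:
send_rows:
  claw: [-1, -1, -1, -1, -1]
  delta_pos:
    - [-0.18, 0.06, 0]
    - [-0.36, 0.12, 0]
    - [-0.54, 0.17, 0]
    - [-0.72, 0.23, 0]
    - [-0.9, 0.29, 0]
  dr:
    - [0, 0, 0.07]
    - [0, 0, 0.14]
    - [0, 0, 0.21]
    - [0, 0, 0.28]
    - [0, 0, 0.35]

```text
clock: 1.6
position: [0.4715, -0.1086, 0.2518]
ee_rot: [-3.015, -0.881, -0.001]
force: [1.3, 0.4, -0.5]
width: 0.998
```

```bash
python3 -c "
from h import *
plan([.457,-.316,.16],-np.pi/2+.013)"
```

```text
t 1.6 pos [ 0.4715 -0.1086  0.2518] yaw_y -1.0024 F [ 1.3084  0.439  -0.4939] w 0.998 q [-0.4908  0.1973  0.731   1.9113 -0.149   1.0871 -0.7023]
dpos [-0.4956  0.6682  0.3666] dr [-0.0002 -0.0002  0.2777] dist 0.227284380791336 dyaw -0.5554281398399281
```

Request:
send_rows:
  claw: [-1, -1, -1, -1, -1]
  delta_pos:
    - [-0.1, 0.14, 0.07]
    - [-0.2, 0.28, 0.15]
    - [-0.3, 0.41, 0.22]
    - [-0.4, 0.54, 0.3]
    - [-0.496, 0.668, 0.37]
  dr:
    - [0, 0, 0.06]
    - [0, 0, 0.11]
    - [0, 0, 0.17]
    - [0, 0, 0.22]
    - [0, 0, 0.278]

```text
clock: 2.1
position: [0.458, -0.3158, 0.158]
ee_rot: [-3.141, -0.022, 0.001]
force: [1.1, 0.8, 0.3]
width: 1.002
```

Run:
```python
from h import *
a,da=imaging.get_image("top");b,db=imaging.get_image("side")
np.save("pics/topA.npy",da);np.save("pics/sideA.npy",db);cv2.imwrite("pics/topA.png",a);cv2.imwrite("pics/sideA.png",b)
plan(None)
p=readout.observe()["position"]
for n in C: print(n,proj(n,p),proj(n,p+[0,.046,0]),proj(n,p-[0,.046,0]))
cv2.imwrite("pics/tA.png",cv2.resize(a[190:260,360:440],None,fx=8,fy=8,interpolation=cv2.INTER_NEAREST))
cv2.imwrite("pics/sA.png",cv2.resize(b[200:290,260:350],None,fx=6.6,fy=6.6,interpolation=cv2.INTER_NEAREST))
```

```text
t 2.2 pos [ 0.4554 -0.3197  0.1572] yaw_y -1.5642 F [0.2131 0.7233 0.7056] w 0.999 q [-0.0658  0.4886  0.8266  1.874  -0.427   0.9679 -0.6127]
side [297.1984 247.7752] [294.8984 235.7126] [299.6416 260.5888]
top [407.597  228.8864] [393.0409 228.9262] [422.1512 228.8466]
```

View pics/tA.png

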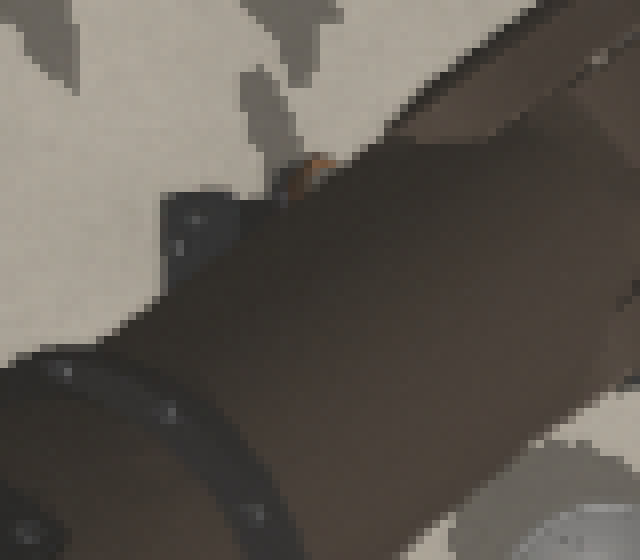

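View pics/sA.png

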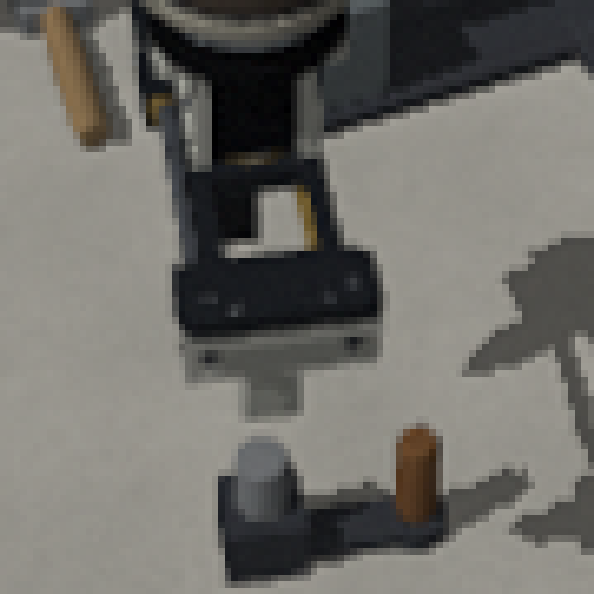

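Run:
```python
from h import *
plan([.458,-.316,.06],-np.pi/2+.013)
for z in (.064,): print(ray("side",298.9,269,z),ray("side",299.4,269,z),ray("top",401,232.2,z))
print(ray("top",434,264,0.035),ray("top",450,192,.085))
```

```text
t 2.2 pos [ 0.4554 -0.3197  0.1572] yaw_y -1.5642 F [0.2131 0.7233 0.7056] w 0.999 q [-0.0658  0.4886  0.8266  1.874  -0.427   0.9679 -0.6127]
dpos [ 0.0122 -0.0157  0.3888] dr [ 0.0013  0.002  -0.0032] dist 0.09733257660399648 dyaw 0.006425074067645475
[ 0.4597 -0.3173  0.064 ] [ 0.4611 -0.3175  0.064 ] [ 0.4546 -0.315   0.064 ]
[ 0.3497 -0.428   0.035 ] [ 0.5873 -0.4801  0.085 ]
```

Request:
send_rows:
  claw: [-1, -1, -1, -1, -1]
  delta_pos:
    - [0.01, -0.015, 0.1]
    - [0.012, -0.015, 0.2]
    - [0.012, -0.015, 0.3]
    - [0.012, -0.015, 0.38]
    - [0.012, -0.015, 0.39]
  dr:
    - [0, 0, 0]
    - [0, 0, 0]
    - [0, 0, 0]
    - [0, 0, 0]
    - [0, 0, 0]

```text
clock: 2.7
position: [0.4603, -0.3091, 0.0596]
ee_rot: [-3.139, -0.029, 0.006]
force: [-0.1, 0.2, 1.7]
width: 0.996
```

Run:
```python
from h import *
b,db=imaging.get_image("side")
plan([.458,-.316,.037],-np.pi/2+.013)
p=readout.observe()["position"]
for n in C: print(n,proj(n,p),proj(n,p+[0,.046,0]),proj(n,p-[0,.046,0]))
cv2.imwrite("pics/sB.png",cv2.resize(b[210:300,260:350],None,fx=6.6,fy=6.6,interpolation=cv2.INTER_NEAREST))
```

```text
t 2.75 pos [ 0.4607 -0.3097  0.0606] yaw_y -1.5524 F [-0.4657  0.1247  0.7048] w 1.001 q [ 0.0066  0.6094  0.7097  1.9586 -0.558   0.7809 -0.5137]
dpos [-0.0111  0.0251  0.0944] dr [-0.0007  0.0012  0.0027] dist 0.024579553927871225 dyaw -0.005366597160460174
side [298.8889 267.6924] [296.6721 255.7605] [301.2355 280.3228]
top [399.1898 230.4966] [385.5017 230.5341] [412.8764 230.459 ]
```

View pics/sB.png

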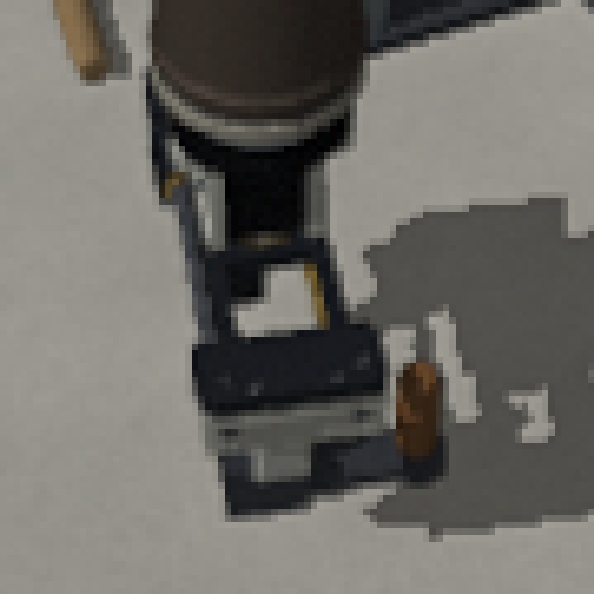

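Request:
send_rows:
  claw: [-1, -1, -1, -1, -1]
  delta_pos:
    - [-0.004, 0.018, 0.03]
    - [-0.004, 0.018, 0.06]
    - [-0.004, 0.018, 0.09]
    - [-0.004, 0.018, 0.09]
    - [-0.004, 0.018, 0.09]
  dr:
    - [0, 0, 0]
    - [0, 0, 0]
    - [0, 0, 0]
    - [0, 0, 0]
    - [0, 0, 0]

```text
clock: 3.25
position: [0.4605, -0.3151, 0.0392]
ee_rot: [-3.141, -0.028, 0.0]
force: [0.7, 0.9, -0.3]
width: 1.002
```

Run:
```python
from h import *
plan([.459,-.316,.037],-np.pi/2+.013)
```

```text
t 3.25 pos [ 0.4605 -0.3151  0.0392] yaw_y -1.5531 F [ 0.6894  0.9354 -0.3036] w 1.002 q [ 0.0383  0.6407  0.6789  1.9665 -0.5902  0.7405 -0.4814]
dpos [-0.0061  0.0034  0.0088] dr [-0.0001  0.0001  0.0023] dist 0.0028004800618693488 dyaw -0.004683324988506321
```

Request:
send_rows:
  claw: [0, 0.5, 1, 1, 1]
  delta_pos:
    - [-0.004, 0.003, 0.006]
    - [-0.004, 0.003, 0.006]
    - [-0.004, 0.003, 0.006]
    - [-0.004, 0.003, 0.006]
    - [-0.004, 0.003, 0.006]
  dr:
    - [0, 0, 0.0]
    - [0, 0, 0]
    - [0, 0, 0]
    - [0, 0, 0]
    - [0, 0, 0]
  force: 25

```text
clock: 3.75
position: [0.4596, -0.316, 0.0378]
ee_rot: [3.141, 0.028, 0.0]
force: [1.4, 0.2, 0.1]
width: 0.612
```

Request:
send_rows:
  claw: [1, 1, 1, 1, 1]
  delta_pos:
    - [0, 0, 0]
    - [0, 0, 0]
    - [0, 0, 0]
    - [0, 0, 0]
    - [0, 0, 0]
  dr:
    - [0, 0, 0.0]
    - [0, 0, 0]
    - [0, 0, 0]
    - [0, 0, 0]
    - [0, 0, 0]
  force: 45

```text
clock: 4.25
position: [0.4595, -0.3161, 0.0377]
ee_rot: [3.141, 0.028, -0.0]
force: [0.6, -2.0, -1.0]
width: 0.251
```

Run:
```python
from h import *
plan([.459,-.316,.237],-np.pi/2+.013)
```

```text
t 4.25 pos [ 0.4595 -0.3161  0.0377] yaw_y -1.5532 F [ 0.646  -1.9645 -1.0262] w 0.251 q [ 0.0418  0.6423  0.6769  1.9683 -0.5922  0.7367 -0.4774]
dpos [-0.0021 -0.0002 -0.7972] dr [0.0001 0.     0.0023] dist 0.19931048654799202 dyaw -0.004586956245844931
```

Request:
send_rows:
  claw: [1, 1, 1, 1, 1]
  delta_pos:
    - [0, 0, -0.04]
    - [0, 0, -0.12]
    - [0, 0, -0.28]
    - [0, 0, -0.46]
    - [0, 0, -0.64]
  dr:
    - [0, 0, 0.0]
    - [0, 0, 0]
    - [0, 0, 0]
    - [0, 0, 0]
    - [0, 0, 0]

```text
clock: 4.75
position: [0.4585, -0.3155, 0.1994]
ee_rot: [-3.141, -0.027, 0.003]
force: [2.1, 0.6, -4.3]
width: 0.249
```

Run:
```python
from h import *
b,db=imaging.get_image("side")
np.save("pics/sideC.npy",db);cv2.imwrite("pics/sideC.png",b)
plan([.513,-.013,.22],-np.pi/2+.013)
p=readout.observe()["position"];print(proj("side",p))
cv2.imwrite("pics/sC.png",cv2.resize(b[160:280,250:370],None,fx=5,fy=5,interpolation=cv2.INTER_NEAREST))
```

```text
t 4.8 pos [ 0.461  -0.3185  0.2064] yaw_y -1.5547 F [ 1.5545 -2.9     1.8778] w 0.253 q [-0.1058  0.4334  0.8675  1.8153 -0.378   1.0595 -0.6517]
dpos [ 0.2279 -1.2185 -0.0574] dr [ 0.0019 -0.0033  0.0015] dist 0.31023166216407305 dyaw -0.003050190562349897
[299.06   234.6177]
```

View pics/sC.png

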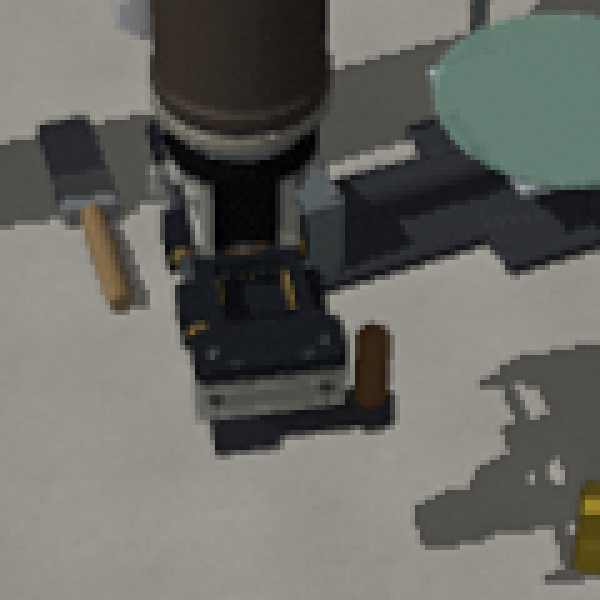

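Request:
send_rows:
  claw: [1, 1, 1, 1, 1]
  delta_pos:
    - [0.02, -0.08, -0.01]
    - [0.05, -0.24, -0.03]
    - [0.09, -0.42, -0.05]
    - [0.12, -0.6, -0.06]
    - [0.15, -0.78, -0.06]
  dr:
    - [0, 0, 0.0]
    - [0, 0, 0]
    - [0, 0, 0]
    - [0, 0, 0]
    - [0, 0, 0]

```text
clock: 5.3
position: [0.4932, -0.1186, 0.2131]
ee_rot: [-3.141, -0.027, -0.0]
force: [1.3, -0.4, -4.3]
width: 0.249
```

Run:
```python
from h import *
plan([.515,-.0125,.19],-np.pi/2)
```

```text
t 5.3 pos [ 0.4932 -0.1186  0.2131] yaw_y -1.5537 F [ 1.3185 -0.4261 -4.2963] w 0.249 q [-0.5569  0.3296  0.901   1.9233 -0.3012  1.0297 -1.0781]
dpos [ 0.0943 -0.4229  0.0928] dr [-0.0003 -0.0001  0.0085] dist 0.11077353765022363 dyaw -0.017091050737199964
```

Request:
send_rows:
  claw: [1, 1, 1, 1, 1]
  delta_pos:
    - [0.03, -0.14, 0.0]
    - [0.07, -0.3, 0.03]
    - [0.094, -0.42, 0.06]
    - [0.094, -0.425, 0.09]
    - [0.094, -0.425, 0.09]
  dr:
    - [0, 0, 0.0]
    - [0, 0, 0.005]
    - [0, 0, 0.0085]
    - [0, 0, 0.0085]
    - [0, 0, 0.0085]

```text
clock: 5.8
position: [0.5141, -0.0129, 0.1893]
ee_rot: [3.141, 0.004, -0.004]
force: [0.1, -0.3, -4.3]
width: 0.25
```

Run:
```python
from h import *
a,_=imaging.get_image("top");b,_=imaging.get_image("side")
cv2.imwrite("pics/topD.png",a);cv2.imwrite("pics/sideD.png",b)
plan([.515,-.0125,.16],-np.pi/2)
p=readout.observe()["position"];print(proj("side",p),proj("top",p),"shaft top",proj("side",[.515,-.0125,.108]),"hub bottom",proj("side",p-[0,0,.0377]))
cv2.imwrite("pics/sD.png",cv2.resize(b[130:230,260:360],None,fx=6,fy=6,interpolation=cv2.INTER_NEAREST))
cv2.imwrite("pics/tD.png",cv2.resize(a[160:260,260:360],None,fx=6,fy=6,interpolation=cv2.INTER_NEAREST))
```

```text
t 5.9 pos [ 0.5146 -0.015   0.1904] yaw_y -1.5717 F [-0.5781 -0.4187 -3.18  ] w 0.254 q [-0.7266  0.3721  0.8712  1.9346 -0.3388  0.9885 -1.2706]
dpos [ 0.0015 -0.0099  0.1216] dr [ 0.0002  0.0003 -0.0004] dist 0.03051110324230269 dyaw 0.0008646281994186822
[302.0229 169.4285] [310.9998 208.9954] shaft top [302.0871 188.5231] hub bottom [302.0545 178.5656]
```

View pics/sD.png

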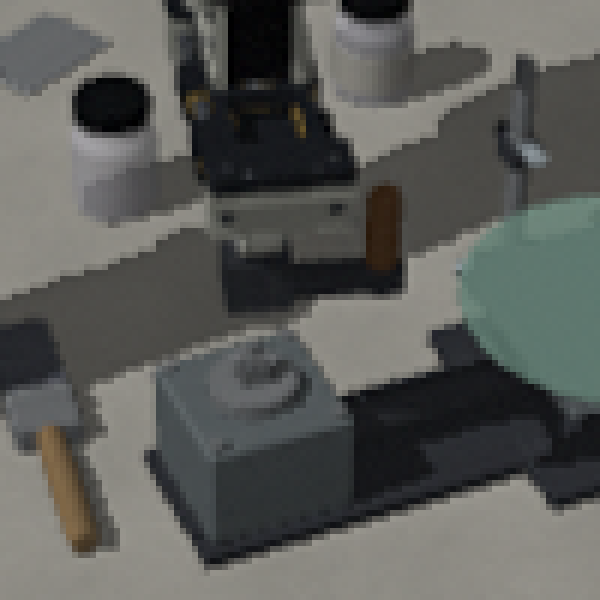

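View pics/tD.png

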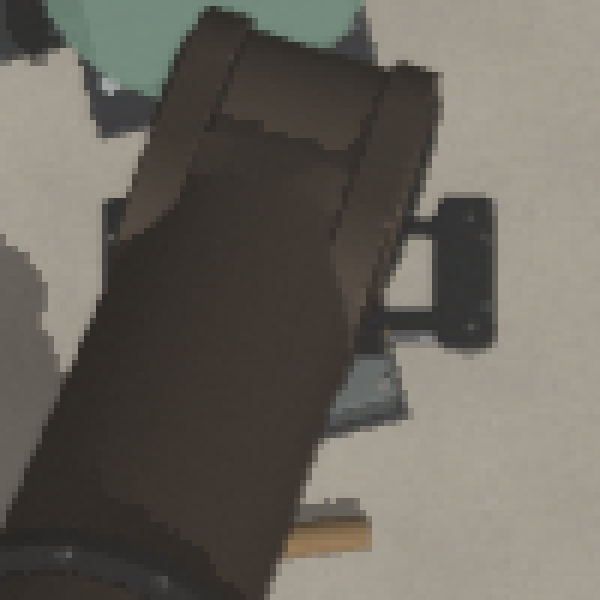

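Request:
send_rows:
  claw: [1, 1, 1, 1, 1]
  delta_pos:
    - [0, 0, 0.03]
    - [0, 0, 0.06]
    - [0, 0, 0.09]
    - [0, 0, 0.1]
    - [0, 0, 0.1]
  dr:
    - [0, 0, 0.0]
    - [0, 0, 0]
    - [0, 0, 0]
    - [0, 0, 0]
    - [0, 0, 0]

```text
clock: 6.4
position: [0.5148, -0.0139, 0.1646]
ee_rot: [3.141, 0.0, -0.002]
force: [0.3, -0.9, -4.2]
width: 0.253
```

Request:
send_rows:
  claw: [1, 1, 1, 1, 1]
  delta_pos:
    - [0, 0, 0]
    - [0, 0, 0.0]
    - [0, 0, 0.0]
    - [0, 0, 0.0]
    - [0, 0, 0.0]
  dr:
    - [0, 0, 0.0]
    - [0, 0, 0]
    - [0, 0, 0]
    - [0, 0, 0]
    - [0, 0, 0]

```text
clock: 6.9
position: [0.5153, -0.0136, 0.1653]
ee_rot: [-3.141, -0.001, -0.0]
force: [-0.0, -0.4, -3.7]
width: 0.248
```

Run:
```python
from h import *
plan([.515,-.0125,.15],-np.pi/2)
```

```text
t 6.9 pos [ 0.5153 -0.0136  0.1653] yaw_y -1.57 F [-0.0111 -0.3816 -3.7081] w 0.248 q [-0.7023  0.405   0.8454  1.9635 -0.3753  0.9355 -1.2394]
dpos [-0.001  -0.0044  0.0613] dr [-0.0001 -0.0001  0.0004] dist 0.015373849723590072 dyaw -0.000805179356829111
```

Request:
send_rows:
  claw: [1, 1, 1, 1, 1]
  delta_pos:
    - [0, -0.004, 0.01]
    - [0, -0.004, 0.02]
    - [0, -0.004, 0.03]
    - [0, -0.004, 0.04]
    - [0, -0.004, 0.05]
  dr:
    - [0, 0, 0.0]
    - [0, 0, 0]
    - [0, 0, 0]
    - [0, 0, 0]
    - [0, 0, 0]

```text
clock: 7.4
position: [0.5151, -0.0127, 0.1524]
ee_rot: [3.142, 0.001, -0.0]
force: [0.7, 0.0, -4.1]
width: 0.253
```

Request:
send_rows:
  claw: [1, 1, 1, 1, 1]
  delta_pos:
    - [0, 0, 0.006]
    - [0, 0, 0.012]
    - [0, 0, 0.018]
    - [0, 0, 0.024]
    - [0, 0, 0.026]
  dr:
    - [0, 0, 0.0]
    - [0, 0, 0]
    - [0, 0, 0]
    - [0, 0, 0]
    - [0, 0, 0]

```text
clock: 7.9
position: [0.5151, -0.0127, 0.1461]
ee_rot: [-3.142, -0.001, 0.0]
force: [-0.3, 0.2, -3.9]
width: 0.252
```

Past the nib height without contact, so the nib is in the socket. On downward in 1 mm steps.

Request:
send_rows:
  claw: [1, 1, 1, 1, 1]
  delta_pos:
    - [0, 0, 0.003]
    - [0, 0, 0.006]
    - [0, 0, 0.009]
    - [0, 0, 0.012]
    - [0, 0, 0.012]
  dr:
    - [0, 0, 0.0]
    - [0, 0, 0]
    - [0, 0, 0]
    - [0, 0, 0]
    - [0, 0, 0]

```text
clock: 8.4
position: [0.5151, -0.0127, 0.1432]
ee_rot: [-3.141, -0.001, 0.0]
force: [-1.3, 0.7, -2.6]
width: 0.25
```

Request:
send_rows:
  claw: [1, 1, 1, 1, 1]
  delta_pos:
    - [0, 0, 0.003]
    - [0, 0, 0.006]
    - [0, 0, 0.009]
    - [0, 0, 0.012]
    - [0, 0, 0.012]
  dr:
    - [0, 0, 0.0]
    - [0, 0, 0]
    - [0, 0, 0]
    - [0, 0, 0]
    - [0, 0, 0]

```text
clock: 8.9
position: [0.5152, -0.0126, 0.1405]
ee_rot: [-3.141, -0.001, -0.0]
force: [-3.2, 0.4, 4.7]
width: 0.257
```

Request:
send_rows:
  claw: [1, 1, 1, 1, 1]
  delta_pos:
    - [-0.002, 0, 0]
    - [-0.004, 0, 0]
    - [-0.004, 0, 0]
    - [-0.004, 0, 0.0]
    - [-0.004, 0, 0.0]
  dr:
    - [0, 0, 0.0]
    - [0, 0, 0]
    - [0, 0, 0]
    - [0, 0, 0]
    - [0, 0, 0]

```text
clock: 9.4
position: [0.5146, -0.0126, 0.1404]
ee_rot: [-3.141, -0.001, -0.001]
force: [-1.7, 0.4, 5.2]
width: 0.255
```

Run:
```python
from h import *
o=readout.observe();print(o["position"],o["force"],o["ft_torque"])
```

```text
[ 0.5146 -0.0126  0.1404] [-1.7314  0.4178  5.2059] [0.2746 0.5782 0.0161]
```

Request:
send_rows:
  claw: [1, 1, 1, 1, 1]
  delta_pos:
    - [0, 0, 0]
    - [0, 0, 0]
    - [0, 0, 0]
    - [0, 0, 0.0]
    - [0, 0, 0.0]
  dr:
    - [0, 0, -0.015]
    - [0, 0, -0.03]
    - [0, 0, -0.045]
    - [0, 0, -0.06]
    - [0, 0, -0.075]

```text
clock: 9.9
position: [0.514, -0.0126, 0.14]
ee_rot: [-3.132, -0.24, 0.001]
force: [-0.0, 1.5, -4.0]
width: 0.25
```

Run:
```python
from h import *
o=readout.observe();print(o["position"],o["force"],o["ft_torque"]);plan(None)
```

```text
[ 0.514  -0.0126  0.14  ] [-0.0277  1.5165 -3.9857] [0.2768 0.2328 0.0348]
t 9.9 pos [ 0.514  -0.0126  0.14  ] yaw_y -1.4177 F [-0.0277  1.5165 -3.9857] w 0.25 q [-0.6506  0.4258  0.7742  1.9914 -0.3857  0.8748 -1.0859]
```

Request:
send_rows:
  claw: [1, 1, 1, 1, 1]
  delta_pos:
    - [0, 0, 0.003]
    - [0, 0, 0.006]
    - [0, 0, 0.009]
    - [0, 0, 0.012]
    - [0, 0, 0.012]
  dr:
    - [0, 0, 0.0]
    - [0, 0, 0]
    - [0, 0, 0]
    - [0, 0, 0]
    - [0, 0, 0]

```text
clock: 10.4
position: [0.5141, -0.0126, 0.1371]
ee_rot: [-3.133, -0.236, 0.0]
force: [-0.1, 1.2, -4.1]
width: 0.25
```

Request:
send_rows:
  claw: [1, 1, 1, 1, 1]
  delta_pos:
    - [0, 0, 0.004]
    - [0, 0, 0.008]
    - [0, 0, 0.012]
    - [0, 0, 0.016]
    - [0, 0, 0.016]
  dr:
    - [0, 0, 0.0]
    - [0, 0, 0]
    - [0, 0, 0]
    - [0, 0, 0]
    - [0, 0, 0]

```text
clock: 10.9
position: [0.5141, -0.0126, 0.1331]
ee_rot: [-3.133, -0.237, 0.0]
force: [-0.9, 2.1, -4.0]
width: 0.253
```

Request:
send_rows:
  claw: [1, 1, 1, 1, 1]
  delta_pos:
    - [0, 0, 0.003]
    - [0, 0, 0.006]
    - [0, 0, 0.009]
    - [0, 0, 0.012]
    - [0, 0, 0.012]
  dr:
    - [0, 0, 0.0]
    - [0, 0, 0]
    - [0, 0, 0]
    - [0, 0, 0]
    - [0, 0, 0]

```text
clock: 11.4
position: [0.5141, -0.0126, 0.1301]
ee_rot: [-3.133, -0.237, 0.0]
force: [-0.8, 1.8, -4.2]
width: 0.255
```

Request:
send_rows:
  claw: [1, 1, 1, 1, 1]
  delta_pos:
    - [0, 0, 0.002]
    - [0, 0, 0.004]
    - [0, 0, 0.006]
    - [0, 0, 0.008]
    - [0, 0, 0.008]
  dr:
    - [0, 0, 0.0]
    - [0, 0, 0]
    - [0, 0, 0]
    - [0, 0, 0]
    - [0, 0, 0]

```text
clock: 11.9
position: [0.5141, -0.0126, 0.1282]
ee_rot: [-3.133, -0.237, 0.0]
force: [-2.1, 1.8, -3.3]
width: 0.251
```

Request:
send_rows:
  claw: [1, 1, 1, 1, 1]
  delta_pos:
    - [0, 0, 0.001]
    - [0, 0, 0.002]
    - [0, 0, 0.003]
    - [0, 0, 0.004]
    - [0, 0, 0.004]
  dr:
    - [0, 0, 0.0]
    - [0, 0, 0]
    - [0, 0, 0]
    - [0, 0, 0]
    - [0, 0, 0]

```text
clock: 12.4
position: [0.5142, -0.0127, 0.1277]
ee_rot: [-3.132, -0.236, -0.0]
force: [-4.6, 2.2, 7.1]
width: 0.253
```

Request:
send_rows:
  claw: [0, -0.5, -0.5, -0.5, -0.5]
  delta_pos:
    - [0, 0, -0.002]
    - [0, 0, -0.002]
    - [0, 0, -0.002]
    - [0, 0, -0.002]
    - [0, 0, -0.002]
  dr:
    - [0, 0, 0.0]
    - [0, 0, 0]
    - [0, 0, 0]
    - [0, 0, 0]
    - [0, 0, 0]

```text
clock: 12.9
position: [0.5144, -0.0128, 0.1278]
ee_rot: [3.132, 0.236, 0.001]
force: [0.3, 0.2, -0.0]
width: 0.638
```

Request:
send_rows:
  claw: [-0.5, -0.5, -0.5, -0.5, -0.5]
  delta_pos:
    - [0, 0, -0.02]
    - [0, 0, -0.06]
    - [0, 0, -0.12]
    - [0, 0, -0.18]
    - [0, 0, -0.2]
  dr:
    - [0, 0, 0.0]
    - [0, 0, 0]
    - [0, 0, 0]
    - [0, 0, 0]
    - [0, 0, 0]

```text
clock: 13.4
position: [0.5152, -0.0129, 0.1797]
ee_rot: [-3.133, -0.236, -0.004]
force: [-0.1, -0.3, -0.8]
width: 0.75
```

Run:
```python
from h import *
a,da=imaging.get_image("top");b,db=imaging.get_image("side")
cv2.imwrite("pics/topE.png",a);cv2.imwrite("pics/sideE.png",b);np.save("pics/sideE.npy",db);np.save("pics/topE.npy",da)
plan(None)
cv2.imwrite("pics/sE.png",cv2.resize(b[130:230,260:360],None,fx=6,fy=6,interpolation=cv2.INTER_NEAREST))
cv2.imwrite("pics/tE.png",cv2.resize(a[160:260,260:360],None,fx=6,fy=6,interpolation=cv2.INTER_NEAREST))
```

```text
t 13.5 pos [ 0.5148 -0.0126  0.1787] yaw_y -1.4199 F [-0.7323  0.5288  0.0205] w 0.748 q [-0.6898  0.3736  0.8142  1.9488 -0.3322  0.9547 -1.135 ]
```

View pics/sE.png

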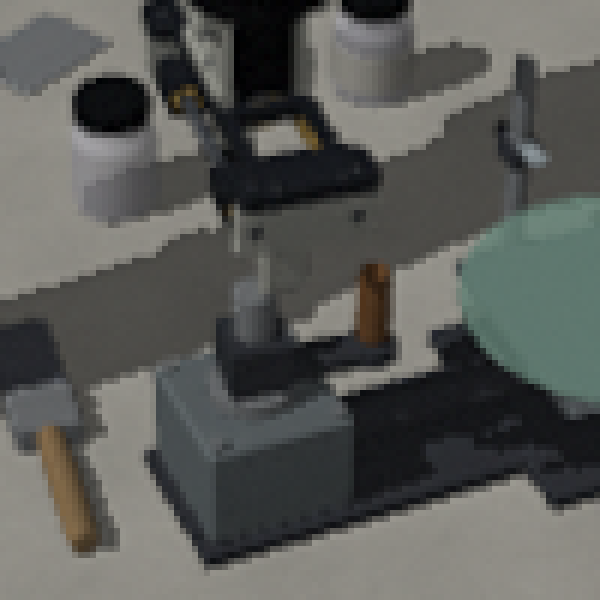

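View pics/tE.png

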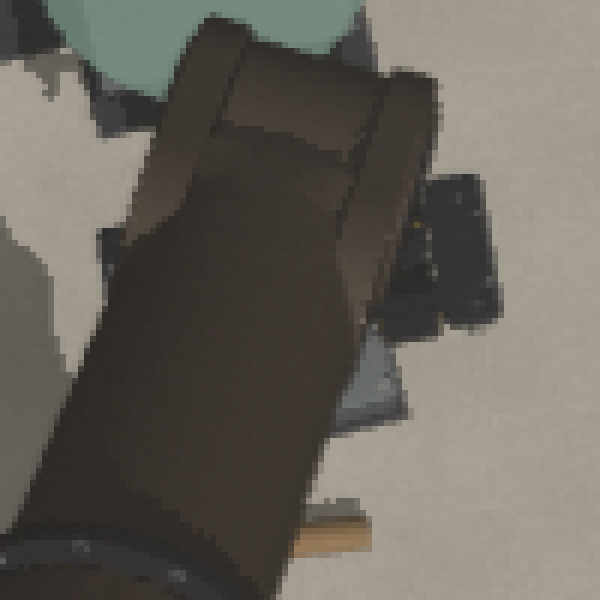

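Run:
```python
from h import *
for n,k in(("side",12),("top",8)):
    D=[];P=[]
    for i in range(k):
        p,d=imaging.get_image(n);D.append(d);P.append(p.astype(np.float32))
    np.save(f"pics/{n}F.npy",np.array(D));np.save(f"pics/{n}Fi.npy",np.mean(P,0))
D=np.load("pics/sideF.npy");W=np.array([cloud("side",d) for d in D])
z=np.median(W,0);sd=W[...,2].std(0)
np.set_printoptions(linewidth=200)
print("side rows 148-164, cols 340-356");
for v in range(150,162): print(v,(1000*z[v,341:356,2]).round().astype(int), end=" ");print((100*sd[v,345:350]).round(1))
D=np.load("pics/topF.npy");W=np.array([cloud("top",d) for d in D]);z=np.median(W,0)
for v in range(148,165): print(v,(1000*z[v,246:268,2]).round().astype(int))
i=np.load("pics/sideFi.npy");cv2.imwrite("pics/sF.png",cv2.resize(i[135:185,325:395],None,fx=10,fy=10,interpolation=cv2.INTER_NEAREST))
i=np.load("pics/topFi.npy");cv2.imwrite("pics/tF.png",cv2.resize(i[140:180,240:280],None,fx=15,fy=15,interpolation=cv2.INTER_NEAREST))
```

```text
side rows 148-164, cols 340-356
150 [  1   0 101   1 119 121 120 120   1   0  -1  -1   1   0   2] [0.2 0.1 0.2 0.2 0.2]
151 [  0   0  99 102 115 117 116 116   1   1   0  -1   1   1   3] [0.2 0.2 0.1 0.2 0.3]
152 [  0   0 103 104 109 112 111 109   1   0   0   1  -1   0   1] [ 0.3  0.2 24.9  0.2  0.3]
153 [  0   0 102 105 106 108 107 105 104   0   0   1   2   2   1] [0.2 0.2 0.2 0.1 0.2]
154 [  0   1  98 101 104 103 105 104 104 103  -1   0   2  -1   0] [0.1 0.1 0.2 0.2 0.2]
155 [  1   1  93  98 102 103 103 103 105 104   2   1  -1   1   0] [ 0.2  0.1 25.1  0.2  0.1]
156 [  1  -1   1  93  98  99 100 104 104 103   2  -1   1   1   0] [0.2 0.2 0.2 0.2 0.2]
157 [  1   2   1  91  94  95  93 101 104 103 104   0   2   1   1] [0.3 0.3 0.2 0.2 0.2]
158 [ 0  0  1  1 90 89 84  1  1  1  0 -1  0  0  1] [0.3 0.2 0.2 0.2 0.3]
159 [ 1  1 -1  1 79 79 79  1  0  1 -1  1  1  1  2] [0.2 0.3 0.2 0.3 0.2]
160 [ 2  3  0 69 75 75 75  0  1  1  2  0  0  2 -1] [ 0.2  0.2  0.2  0.3 27.9]
161 [ 1  0  1 65 69 70 68  0  0  1  0  2  1  1 -1] [0.2 0.2 0.2 0.2 0.3]
148 [-2 -1 -1 -1  0  1  1  0  0 -2  1 -3  1  1 -3  1  1 -
[... 827 characters left out ...]
 9  74  79]
158 [ 96  97 102  97  98 105 103 105 106 101 103 102   9  12  12  10   9   9  11   9   9  78]
159 [ -1  95  98  97  96 103  98 103 103 101 100 100  90   9  12  10   9  12  10   7  10  79]
160 [ -1  94  -2   0  -2 102  99  98  96  90  87  57   9  12   7   7  13   9  11   7  11  77]
161 [-1 -2  2 -3 -3  0 89 -1 63 67 63 48 14 11 13 10  9 10  9 13 10 10]
162 [-2 -3 -2 -3  0  0 -1 -3 10 51 48 40 29 10 13  8 11 12 11  9 10 10]
163 [-1 -6 -2 -2  0 -5 -2 -3  6 34 38 32 24 12 16 12 12  9 13 11 12 13]
164 [-3 -5 -3 -2 -2 -3  1 -2  1 10 24 23 15  9  8  9 11 12  9 10 10 10][ WARN:0@34.363] global loadsave.cpp:1063 imwrite_ Unsupported depth image for selected encoder is fallbacked to CV_8U.
```

View pics/sF.png

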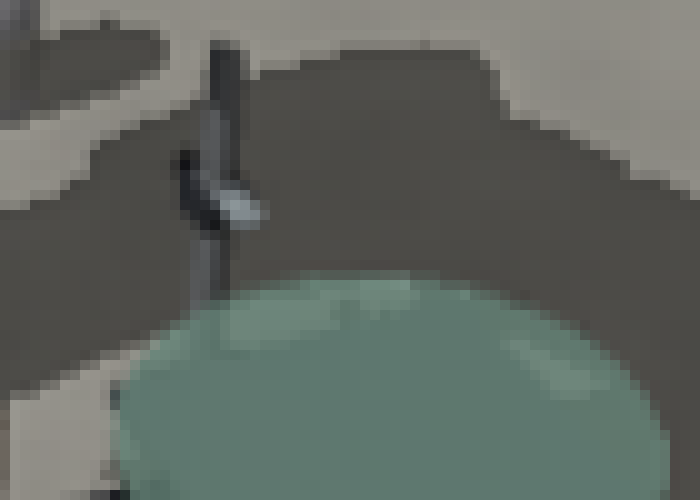

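View pics/tF.png

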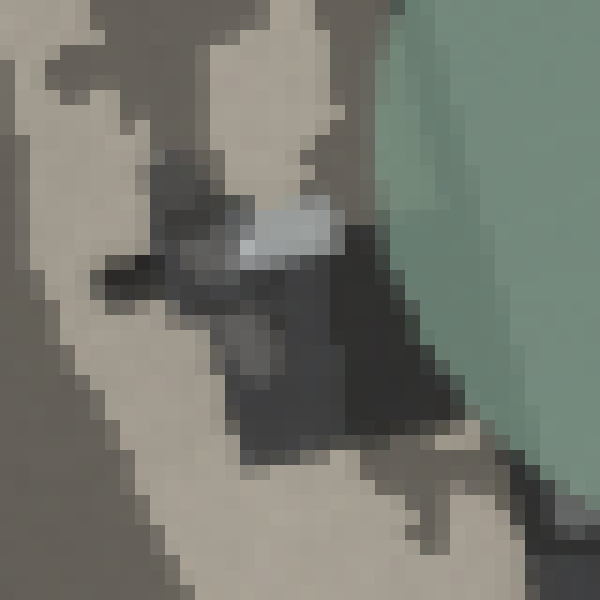

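```bash
cat > gap.py <<'E'
from h import *
def gap(D,n,verbose=1):
    W=np.array([cloud(n,d) for d in D]);Z=np.median(W[...,2],0);X=np.median(W,0)
    if n=="side": px=[(v,u) for v,us in{154:(348,349,350),155:(348,349,350),156:(348,349,350),157:(349,350)}.items() for u in us]
    else: px=[(v,u) for v,us in{154:(257,258,259,260,261),155:(257,258,259,260,261),156:(257,258,259,260)}.items() for u in us]
    zp=np.array([np.mean(W[:,v,u,2][abs(W[:,v,u,2]-.1)<.03]) for v,u in px])
    c=(.7457,.0391) if n=="side" else (.740,.047)
    k=(np.hypot(X[...,0]-c[0],X[...,1]-c[1])<.085)&(abs(Z-.09)<.035)
    if n=="side": k[:,:]&=True
    zz=W[:,k,2];zz=zz[abs(zz-.09)<.035]
    # plane fit
    Q=X[k];A=np.c_[Q[:,0]-c[0],Q[:,1]-c[1],np.ones(len(Q))];co=np.linalg.lstsq(A,Q[:,2],rcond=None)[0]
    print(n,"pointer",zp.mean(),zp.std(),"glass",np.median(zz),zz.mean(),k.sum(),"plane",co,"GAP",zp.mean()-np.median(zz))
    return zp.mean()-np.median(zz)
E
python3 - <<'E'
from gap import *
gap(np.load("pics/sideF.npy"),"side");gap(np.load("pics/topF.npy"),"top")
plan(None)
s=np.array([.5142,-.0127]);a=.153+.013
# handle loc seen in side: colour
i=np.load("pics/sideFi.npy").astype(np.uint8)
h=cv2.cvtColor(i,cv2.COLOR_BGR2HSV);m=cv2.inRange(h,(3,120,50),(18,255,255));m[:160]=0;m[210:]=0;m[:,:310]=0;m[:,335:]=0
v,u=np.nonzero(m);print(u.min(),u.max(),v.min(),v.max(),u.mean())
W=np.median([cloud("side",d) for d in np.load("pics/sideF.npy")],0);q=W[m>0];print(np.median(q,0),q[q[:,2]>.148].mean(0))
for aa in(0,.1,.15,.2,.25):
    p=np.r_[s+.07*np.array([np.cos(aa),np.sin(aa)]),.152];print(aa,p,proj("side",p),proj("side",np.r_[s,.154]))
k=(abs(W[...,2]-.155)<.006)&(np.hypot(W[...,0]-.515,W[...,1]+.013)<.025);v,u=np.nonzero(k);print("stem top",u.mean(),v.mean(),W[k].mean(0))
E
```

```text
side pointer 0.10374996643215298 0.000613757959792018 glass 0.07906396299486809 0.07904584734792552 1093 plane [0.0006 0.0002 0.0791] GAP 0.024686003437284887
top pointer 0.10065635319696833 0.0011459705894216559 glass 0.07652719569247993 0.0765327771648666 1738 plane [-0.0019  0.0006  0.0766] GAP 0.024129157504488408
t 14.5 pos [ 0.5142 -0.0127  0.1778] yaw_y -1.42 F [ 0.17   -0.0867  0.1311] w 0.751 q [-0.6892  0.375   0.8135  1.9497 -0.3324  0.9545 -1.1348]
320 324 174 186 321.45238095238096
[ 0.5802 -0.0126  0.135 ] [ 0.5834 -0.0073  0.1523]
0 [ 0.5842 -0.0127  0.152 ] [322.6307 176.3675] [301.8192 177.8511]
0.1 [ 0.5839 -0.0057  0.152 ] [322.139  175.1041] [301.8192 177.8511]
0.15 [ 0.5834 -0.0022  0.152 ] [321.819 174.487] [301.8192 177.8511]
0.2 [0.5828 0.0012 0.152 ] [321.4509 173.8816] [301.8192 177.8511]
0.25 [0.582  0.0046 0.152 ] [321.0358 173.2892] [301.8192 177.8511]
stem top 301.4347826086956 179.08695652173913 [ 0.5121 -0.0182  0.1533]
```

Run:
```python
from h import *
plan([.5835,-.0015,.178]);plan([.5835,-.0015,.113])
```

```text
t 14.5 pos [ 0.5142 -0.0127  0.1778] yaw_y -1.42 F [ 0.17   -0.0867  0.1311] w 0.751 q [-0.6892  0.375   0.8135  1.9497 -0.3324  0.9545 -1.1348]
dpos [ 0.2807 -0.0025 -0.0009] dr [-0.     -0.0001 -0.    ] dist 0.07016959643797853 dyaw 0.0
t 14.5 pos [ 0.5142 -0.0127  0.1778] yaw_y -1.42 F [ 0.17   -0.0867  0.1311] w 0.751 q [-0.6892  0.375   0.8135  1.9497 -0.3324  0.9545 -1.1348]
dpos [ 0.2806 -0.0025  0.2591] dr [-0.     -0.0001 -0.    ] dist 0.0954916010998829 dyaw 0.0
```

Request:
send_rows:
  claw: [-0.5, -0.5, -0.5, -0.5, -0.5]
  delta_pos:
    - [0.08, 0, 0]
    - [0.18, 0, 0]
    - [0.26, -0.002, 0]
    - [0.28, -0.002, 0]
    - [0.28, -0.002, 0.0]
  dr:
    - [0, 0, 0.0]
    - [0, 0, 0]
    - [0, 0, 0]
    - [0, 0, 0]
    - [0, 0, 0]

```text
clock: 15.0
position: [0.5835, -0.0018, 0.1774]
ee_rot: [3.132, 0.237, -0.001]
force: [0.1, 0.1, -0.1]
width: 0.75
```

Request:
send_rows:
  claw: [-0.5, -0.5, -0.5, -0.5, -0.5]
  delta_pos:
    - [0, 0, 0.06]
    - [0, 0, 0.13]
    - [0, 0, 0.2]
    - [0, 0, 0.255]
    - [0, 0, 0.26]
  dr:
    - [0, 0, 0.0]
    - [0, 0, 0]
    - [0, 0, 0]
    - [0, 0, 0]
    - [0, 0, 0]

```text
clock: 15.5
position: [0.5814, -0.0016, 0.1107]
ee_rot: [-3.133, -0.236, 0.005]
force: [-0.7, 0.5, 0.7]
width: 0.75
```

Run:
```python
from h import *
plan([.5835,-.0015,.113])
b,_=imaging.get_image("side")
cv2.imwrite("pics/sG.png",cv2.resize(b[130:230,260:360],None,fx=6,fy=6,interpolation=cv2.INTER_NEAREST))
```

```text
t 15.5 pos [ 0.5814 -0.0016  0.1107] yaw_y -1.4205 F [-0.7169  0.5437  0.7113] w 0.75 q [-0.5778  0.5686  0.7188  1.8527 -0.4691  0.9006 -1.0567]
dpos [ 0.0085  0.0007 -0.0091] dr [-0.0002  0.0017  0.    ] dist 0.003125467064244345 dyaw 0.0
```

View pics/sG.png

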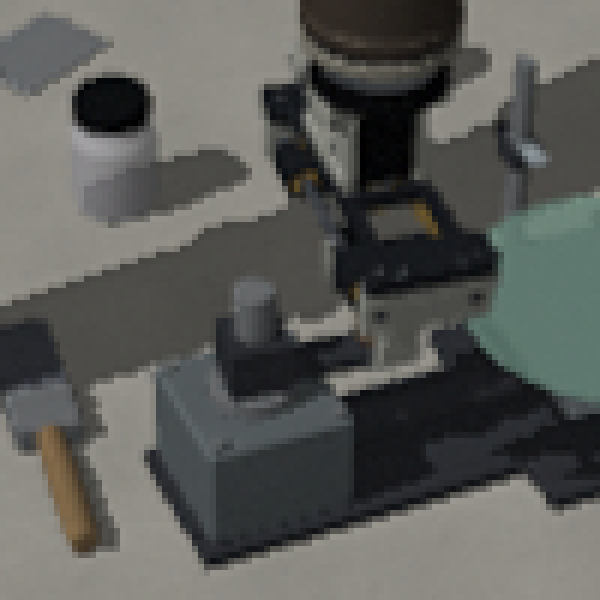

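Request:
send_rows:
  claw: [0.2, 1, 1, 1, 1]
  delta_pos:
    - [0, 0, 0]
    - [0, 0, 0]
    - [0, 0, 0]
    - [0, 0, 0]
    - [0, 0, 0]
  dr:
    - [0, 0, 0.0]
    - [0, 0, 0]
    - [0, 0, 0]
    - [0, 0, 0]
    - [0, 0, 0]
  force: 20

```text
clock: 16.05
position: [0.5835, -0.0016, 0.113]
ee_rot: [-3.133, -0.237, -0.001]
force: [0.1, -0.6, 1.0]
width: 0.367
```

Request:
send_rows:
  claw: [1, 1, 1, 1, 1]
  delta_pos:
    - [0, 0, 0]
    - [0, 0, 0]
    - [0, 0, 0]
    - [0, 0, 0]
    - [0, 0, 0]
  dr:
    - [0, 0, 0.0]
    - [0, 0, 0]
    - [0, 0, 0]
    - [0, 0, 0]
    - [0, 0, 0]
  force: 20

```text
clock: 16.55
position: [0.5834, -0.0018, 0.1128]
ee_rot: [3.133, 0.236, 0.0]
force: [0.9, -1.1, -0.2]
width: 0.211
```

```bash
cat > wind.py <<'E'
from h import *
import sys
c=np.array([.5142,-.0127]);
def rows(a_now,steps,r=.07):
    # shift rows in tool axes for crank angle going a_now -> a_now-steps (rad), relative to the present commanded point (assumed on circle at a_now)
    o=readout.observe();M=R.from_rotvec(o["ee_rot"]).as_matrix()
    p0=r*np.array([np.cos(a_now),np.sin(a_now),0])
    for s in steps:
        p=r*np.array([np.cos(a_now-s),np.sin(a_now-s),0]);print((M.T@(p-p0)/.25).round(4))
def stat():
    o=readout.observe();p=o["position"][:2]-c
    print("t",round(o["clock"],2),"pos",o["position"],"ang",np.degrees(np.arctan2(p[1],p[0])),"r",np.hypot(*p),"F",o["force"],"T",o["ft_torque"],"w",o["width"])
E
python3 -c "
from wind import *
stat();rows(.16,np.radians([4,10,16,22,28]))"
```

```text
t 16.55 pos [ 0.5834 -0.0018  0.1128] ang 8.961491395242703 r 0.07005437282374552 F [ 0.914  -1.0781 -0.2027] T [-0.2245  0.1472  0.0232] w 0.2105696413904201
[-0.0005  0.0195  0.    ]
[-0.0038  0.0487  0.    ]
[-0.0101  0.0773  0.    ]
[-0.0194  0.1051  0.    ]
[-0.0315  0.1318  0.    ]
```

Request:
send_rows:
  claw: [1, 1, 1, 1, 1]
  delta_pos:
    - [-0.0005, 0.02, 0]
    - [-0.004, 0.049, 0]
    - [-0.01, 0.077, 0]
    - [-0.019, 0.105, 0]
    - [-0.0315, 0.132, 0]
  dr:
    - [0, 0, 0.0]
    - [0, 0, 0]
    - [0, 0, 0]
    - [0, 0, 0]
    - [0, 0, 0]

```text
clock: 17.05
position: [0.5801, -0.0341, 0.1125]
ee_rot: [-3.13, -0.238, 0.001]
force: [-1.3, 7.8, 1.5]
width: 0.212
```

```bash
python3 -c "
from wind import *
stat();rows(np.radians(9-28),np.radians([10,20,30,40,50]))"
```

```text
t 17.05 pos [ 0.5801 -0.0341  0.1125] ang -18.006676216301035 r 0.06929499002266855 F [-1.3426  7.8223  1.4598] T [1.7771 0.5718 0.0065] w 0.2124931806287961
[-0.0264  0.0411 -0.0001]
[-0.0595  0.0769 -0.0002]
[-0.0983  0.1065 -0.0002]
[-0.1417  0.1289 -0.0003]
[-0.1883  0.1434 -0.0003]
```

Request:
send_rows:
  claw: [1, 1, 1, 1, 1]
  delta_pos:
    - [-0.0264, 0.041, 0]
    - [-0.0595, 0.077, 0]
    - [-0.098, 0.1065, 0]
    - [-0.1417, 0.129, 0]
    - [-0.188, 0.1434, 0]
  dr:
    - [0, 0, 0.0]
    - [0, 0, 0]
    - [0, 0, 0]
    - [0, 0, 0]
    - [0, 0, 0]

```text
clock: 17.55
position: [0.54, -0.0771, 0.1128]
ee_rot: [-3.131, -0.237, -0.003]
force: [3.0, 8.9, -2.2]
width: 0.212
```

```bash
python3 -c "
from wind import *
stat();rows(np.radians(-69),np.radians([12,24,36,48,60]))"
```

```text
t 17.55 pos [ 0.54   -0.0771  0.1128] ang -68.18271120436262 r 0.0693505317814388 F [ 2.9952  8.9095 -2.1901] T [ 1.8468 -0.5885  0.0138] w 0.2124451634903793
[-0.0582  0.0064 -0.0001]
[-0.1164  0.0007 -0.0002]
[-0.1722 -0.0171 -0.0003]
[-0.2231 -0.0461 -0.0003]
[-0.2668 -0.085  -0.0003]
```

Request:
send_rows:
  claw: [1, 1, 1, 1, 1]
  delta_pos:
    - [-0.058, 0.0064, 0]
    - [-0.1164, 0.001, 0]
    - [-0.172, -0.017, 0]
    - [-0.223, -0.046, 0]
    - [-0.267, -0.085, 0]
  dr:
    - [0, 0, 0.0]
    - [0, 0, 0]
    - [0, 0, 0]
    - [0, 0, 0]
    - [0, 0, 0]

```text
clock: 18.05
position: [0.4717, -0.0684, 0.1133]
ee_rot: [3.131, 0.234, 0.007]
force: [7.5, -0.1, -5.0]
width: 0.211
```

```bash
python3 -c "
from wind import *
stat();rows(np.radians(-129),np.radians([12,24,36,48,60]))"
```

```text
t 18.05 pos [ 0.4717 -0.0684  0.1133] ang -127.34914819362776 r 0.07008907082096265 F [ 7.5054 -0.0679 -5.0094] T [-0.1436 -1.4442 -0.0058] w 0.21114197656248024
[-0.0348 -0.0471 -0.0002]
[-0.059  -0.1004 -0.0005]
[-0.0716 -0.1575 -0.0006]
[-0.0721 -0.2161 -0.0008]
[-0.0603 -0.2734 -0.0009]
```

Request:
send_rows:
  claw: [1, 1, 1, 1, 1]
  delta_pos:
    - [-0.035, -0.047, 0]
    - [-0.059, -0.1, 0]
    - [-0.0716, -0.1575, 0]
    - [-0.072, -0.216, 0]
    - [-0.06, -0.2734, 0]
  dr:
    - [0, 0, 0.0]
    - [0, 0, 0]
    - [0, 0, 0]
    - [0, 0, 0]
    - [0, 0, 0]

```text
clock: 18.55
position: [0.4438, -0.0036, 0.1127]
ee_rot: [3.132, 0.232, -0.002]
force: [-2.6, -5.4, 1.4]
width: 0.216
```

```bash
python3 -c "
from wind import *
stat();rows(np.radians(-189),np.radians([12,24,36,48,60]))"
```

```text
t 18.55 pos [ 0.4438 -0.0036  0.1127] ang 172.6347687809839 r 0.07101673232198724 F [-2.587  -5.3816  1.4221] T [-1.4965  0.5225  0.0114] w 0.21582562185409093
[ 0.0233 -0.0537 -0.0001]
[ 0.0573 -0.1014 -0.0002]
[ 0.1005 -0.1409 -0.0003]
[ 0.1509 -0.1706 -0.0005]
[ 0.2064 -0.1892 -0.0006]
```

Request:
send_rows:
  claw: [1, 1, 1, 1, 1]
  delta_pos:
    - [0.023, -0.054, 0]
    - [0.057, -0.1014, 0]
    - [0.1, -0.141, 0]
    - [0.151, -0.1706, 0]
    - [0.2064, -0.189, 0]
  dr:
    - [0, 0, 0.0]
    - [0, 0, 0]
    - [0, 0, 0]
    - [0, 0, 0]
    - [0, 0, 0]

```text
clock: 19.05
position: [0.4865, 0.0528, 0.1123]
ee_rot: [-3.131, -0.236, 0.008]
force: [-9.1, -0.6, 7.8]
width: 0.213
```

```bash
python3 -c "
from wind import *
stat();rows(np.radians(-249),np.radians([12,24,36,48,60]))"
```

```text
t 19.05 pos [0.4865 0.0528 0.1123] ang 112.93755680358557 r 0.07107345179398139 F [-9.1017 -0.5522  7.7608] T [-0.4197  2.1002 -0.0182] w 0.21262333910853204
[ 0.0582 -0.0065 -0.0003]
[ 0.1164 -0.0008 -0.0006]
[ 0.1722  0.0169 -0.0009]
[ 0.2231  0.0459 -0.0013]
[ 0.2669  0.0848 -0.0015]
```

Request:
send_rows:
  claw: [1, 1, 1, 1, 1]
  delta_pos:
    - [0.058, -0.0065, 0]
    - [0.1164, -0.001, 0]
    - [0.172, 0.017, 0]
    - [0.223, 0.046, 0]
    - [0.267, 0.085, 0]
  dr:
    - [0, 0, 0.0]
    - [0, 0, 0]
    - [0, 0, 0]
    - [0, 0, 0]
    - [0, 0, 0]

```text
clock: 19.55
position: [0.5573, 0.0428, 0.1124]
ee_rot: [-3.13, -0.238, 0.005]
force: [-6.9, 3.8, 4.9]
width: 0.214
```

```bash
python3 -c "
from wind import *
stat();rows(np.radians(-309),np.radians([10,20,30,40,50]))"
```

```text
t 19.55 pos [0.5573 0.0428 0.1124] ang 52.189514481253156 r 0.07025822297509673 F [-6.8939  3.8089  4.856 ] T [0.7673 1.8336 0.0454] w 0.21360825245555326
[ 0.0296  0.0388 -0.0002]
[ 0.0519  0.0822 -0.0004]
[ 0.0665  0.1288 -0.0005]
[ 0.0726  0.1772 -0.0007]
[ 0.0703  0.226  -0.0008]
```

Request:
send_rows:
  claw: [1, 1, 1, 1, 1]
  delta_pos:
    - [0.03, 0.039, 0]
    - [0.052, 0.082, 0]
    - [0.0665, 0.129, 0]
    - [0.0726, 0.177, 0]
    - [0.07, 0.226, 0]
  dr:
    - [0, 0, 0.0]
    - [0, 0, 0]
    - [0, 0, 0]
    - [0, 0, 0]
    - [0, 0, 0]

```text
clock: 20.05
position: [0.5836, -0.0103, 0.1124]
ee_rot: [-3.13, -0.238, 0.002]
force: [-3.3, 7.2, 2.7]
width: 0.21
```

```bash
cat >> gap.py <<'E'
def gap2(k=4):
    D=[];P=None
    for i in range(k):
        P,d=imaging.get_image("side");D.append(d)
    W=np.array([cloud("side",d) for d in D]);X=np.median(W,0);Z=X[...,2]
    px=[(v,u) for v,us in{154:(348,349,350),155:(348,349,350),156:(348,349,350),157:(349,350)}.items() for u in us]
    zp=np.array([np.median(W[:,v,u,2]) for v,u in px])
    m=(np.hypot(X[...,0]-.7457,X[...,1]-.0391)<.085)&(abs(Z-.09)<.03)
    hsv=cv2.cvtColor(P,cv2.COLOR_BGR2HSV);m&=cv2.inRange(hsv,(65,30,60),(98,255,255))>0
    print("pointer",(zp*1000).round(1),"used .10375; glass",np.median(Z[m]),m.sum(),"GAP mm",1000*(.10375-np.median(Z[m])))
    return P
E
python3 -c "
from wind import *
from gap import gap2
stat();P=gap2();cv2.imwrite('pics/sH.png',cv2.resize(P[130:230,270:400],None,fx=6,fy=6,interpolation=cv2.INTER_NEAREST));stat()"
```

```text
t 20.05 pos [ 0.5836 -0.0103  0.1124] ang 1.968736851909818 r 0.06942919017878721 F [-3.307   7.1951  2.7055] T [1.6452 1.0795 0.0655] w 0.20991795499504956
pointer [102.4 105.  102.8 102.7 102.9 102.7 103.2 103.8 105.8 102.7 102.3] used .10375; glass 0.09483269803319995 1057 GAP mm 8.917301966800045
t 20.25 pos [ 0.5836 -0.0118  0.1125] ang 0.7022339425450103 r 0.06935753390297583 F [-2.635   1.4259  0.1587] T [ 0.1615  0.7447 -0.0077] w 0.21517674371277057
```

View pics/sH.png

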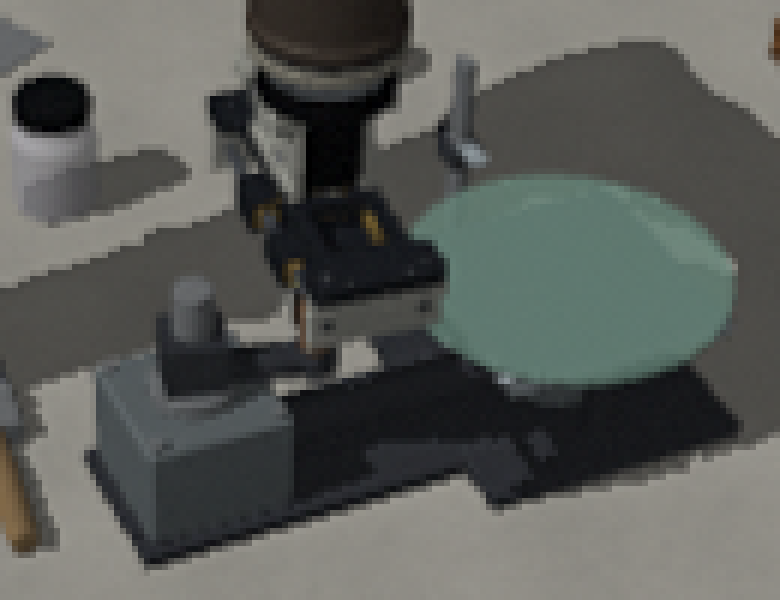

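```bash
python3 -c "
from wind import *
rows(np.radians(-359),np.radians([12,24,36,48,60]));rows(np.radians(-59),np.radians([12,24,36,48,60]));rows(np.radians(-119),np.radians([12,24,36,44,48]))"
```

```text
[-0.0138  0.0569  0.    ]
[-0.039   0.1097  0.    ]
[-0.0747  0.1561  0.    ]
[-0.1193  0.194   0.0001]
[-0.1708  0.2219  0.0001]
[-0.0562  0.0165  0.    ]
[-0.1145  0.021   0.0001]
[-0.1725  0.0133  0.0001]
[-0.2277 -0.0063  0.0002]
[-0.2775 -0.037   0.0002]
[-0.0424 -0.0404  0.    ]
[-0.0755 -0.0886  0.0001]
[-0.0978 -0.1428  0.0001]
[-0.1062 -0.1809  0.0001]
[-0.1084 -0.2003  0.0001]
```

Request:
send_rows:
  claw: [1, 1, 1, 1, 1]
  delta_pos:
    - [-0.014, 0.057, 0]
    - [-0.039, 0.11, 0]
    - [-0.075, 0.156, 0]
    - [-0.119, 0.194, 0]
    - [-0.171, 0.222, 0]
  dr:
    - [0, 0, 0.0]
    - [0, 0, 0]
    - [0, 0, 0]
    - [0, 0, 0]
    - [0, 0, 0]

```text
clock: 20.75
position: [0.551, -0.0714, 0.1128]
ee_rot: [-3.131, -0.239, -0.003]
force: [1.9, 7.7, -1.0]
width: 0.211
```

Request:
send_rows:
  claw: [1, 1, 1, 1, 1]
  delta_pos:
    - [-0.056, 0.0165, 0]
    - [-0.1145, 0.021, 0]
    - [-0.1725, 0.013, 0]
    - [-0.228, -0.006, 0]
    - [-0.2775, -0.037, 0]
  dr:
    - [0, 0, 0.0]
    - [0, 0, 0]
    - [0, 0, 0]
    - [0, 0, 0]
    - [0, 0, 0]

```text
clock: 21.25
position: [0.482, -0.0748, 0.1134]
ee_rot: [3.13, 0.236, 0.008]
force: [6.4, 1.0, -4.8]
width: 0.212
```

Request:
send_rows:
  claw: [1, 1, 1, 1, 1]
  delta_pos:
    - [-0.042, -0.04, 0]
    - [-0.0755, -0.089, 0]
    - [-0.098, -0.143, 0]
    - [-0.106, -0.181, 0]
    - [-0.1084, -0.2, 0]
  dr:
    - [0, 0, 0.0]
    - [0, 0, 0]
    - [0, 0, 0]
    - [0, 0, 0]
    - [0, 0, 0]

```text
clock: 21.75
position: [0.4456, -0.0294, 0.1128]
ee_rot: [3.131, 0.236, 0.001]
force: [-2.0, -6.2, 1.4]
width: 0.21
```

Run:
```python
from wind import *
from gap import gap2
stat()
DS=[];DT=[];
for i in range(24):
    P,d=imaging.get_image("side");DS.append(d)
for i in range(16):
    Q,d=imaging.get_image("top");DT.append(d)
np.save("pics/sI.npy",np.array(DS));np.save("pics/tI.npy",np.array(DT));cv2.imwrite("pics/sideI.png",P);cv2.imwrite("pics/topI.png",Q)
stat()
np.set_printoptions(linewidth=200)
for n,D,c,(v0,v1,u0,u1) in(("side",DS,(.7457,.0391),(152,160,344,354)),("top",DT,(.740,.047),(152,159,254,266))):
    W=np.array([cloud(n,d) for d in D]);Z=np.median(W[...,2],0);X=np.median(W,0)
    print(n);print((Z[v0:v1,u0:u1]*1e4).round()/10)
    m=(np.hypot(X[...,0]-c[0],X[...,1]-c[1])<.085)&(abs(Z-.1)<.015);A=np.c_[X[m][:,:2]-c,np.ones(m.sum())]
    print("glass",np.median(Z[m]),m.sum(),np.linalg.lstsq(A,Z[m],rcond=None)[0])
```

```text
t 21.75 pos [ 0.4456 -0.0294  0.1128] ang -166.30662487506808 r 0.07062802934024673 F [-2.0148 -6.177   1.3905] T [-1.5401  0.4973 -0.012 ] w 0.21008014815635628
t 23.75 pos [ 0.4456 -0.0295  0.1127] ang -166.2568316841518 r 0.07065594626828088 F [-2.7156 -4.3112  1.2762] T [-1.0166  0.7419 -0.0107] w 0.21157112482321183
side
[[102.6 109.9 111.2 112.  111.3   0.6   0.7   0.4   0.8   0.1]
 [102.9 105.5 107.6 107.2 106.1 103.8  -0.6   1.1   0.8   1. ]
 [102.  104.5 103.6 103.5 103.7 104.1 103.4   0.9   0.9   0.6]
 [ 97.6 103.3 103.2 104.4 104.3 104.2 103.5   0.8   0.8   1.5]
 [ 93.8  99.   99.6 101.2 103.9 103.5 103.6   0.2   0.5   0.8]
 [ 89.2  94.4  94.4  92.8 101.2 103.7 102.7 102.4   1.7  -0.3]
 [  0.4  90.1  88.5  83.8   1.3   0.1   0.6  -0.1   0.1   0.4]
 [  0.5  78.6  79.4  78.6   0.3   1.9 103.1 102.5 102.2 102.2]]
glass 0.10213230504012145 1100 [ 0.0002 -0.0003  0.1021]
top
[[ -0.6  -1.2  -0.8  -2.8  -1.3  -2.6  -0.5  -0.9  -0.2  -0.3   0.5  98.7]
 [140.6 103.2 101.6  -1.8  -2.6  -2.7 103.  102.3  -2.7  -3.2  -1.6  99.5]
 [140.2 100.2 102.  102.5 101.1 102.9 100.2  99.4  -2.3  -1.6  -0.1  98.7]
 [131.7 117.4 104.2 102.  102.7 100.3 103.1 100.8 102.2  10.7  10.5 101.3]
 [124.4 113.5 101.6 104.  102.7  99.6  99.7  99.7 101.2   9.7  12.2  10.4]
 [114.4 104.9 101.7 102.1  99.6   8.6  10.9  10.8   9.5   9.8   9.3  10.8]
 [104.8 103.1 103.5  99.8  10.4  10.7  11.5  10.6  11.5  11.   10.5  11.3]]
glass 0.09959321183728195 1924 [-0.0026  0.0009  0.0996]
```

```bash
python3 -c "
from wind import *
rows(np.radians(-167),np.radians([10,20,28,33,33]))"
```

```text
[ 0.0005 -0.0488 -0.    ]
[ 0.0095 -0.0968 -0.0001]
[ 0.0226 -0.1336 -0.0001]
[ 0.0333 -0.1555 -0.0001]
[ 0.0333 -0.1555 -0.0001]
```

Request:
send_rows:
  claw: [1, 1, 1, 1, 1]
  delta_pos:
    - [0.0005, -0.049, 0]
    - [0.0095, -0.097, 0]
    - [0.0226, -0.1336, 0]
    - [0.033, -0.1555, 0]
    - [0.033, -0.1555, 0]
  dr:
    - [0, 0, 0.0]
    - [0, 0, 0]
    - [0, 0, 0]
    - [0, 0, 0]
    - [0, 0, 0]

```text
clock: 24.25
position: [0.4473, 0.0112, 0.1125]
ee_rot: [3.132, 0.238, -0.003]
force: [-5.2, -2.4, 3.7]
width: 0.216
```

```bash
cat > m.py <<'E'
from wind import *
stat()
DS=[];DT=[];
for i in range(40):
    P,d=imaging.get_image("side");DS.append(d)
for i in range(30):
    Q,d=imaging.get_image("top");DT.append(d)
cv2.imwrite("pics/sideJ.png",P);cv2.imwrite("pics/topJ.png",Q)
stat()
for n,D,c,px in(("side",DS,(.7457,.0391),{154:(348,349,350),155:(348,349,350),156:(348,349,350),157:(349,350)}),("top",DT,(.740,.047),{154:(257,258,259,260,261),155:(257,258,259,260,261),156:(257,258,259,260)})):
    W=np.array([cloud(n,d) for d in D]);Z=np.median(W[...,2],0);X=np.median(W,0)
    zp=np.array([Z[v,u] for v in px for u in px[v]])
    m=(np.hypot(X[...,0]-c[0],X[...,1]-c[1])<.085)&(abs(Z-.1)<.015);A=np.c_[X[m][:,:2]-c,np.ones(m.sum())]
    co=np.linalg.lstsq(A,Z[m],rcond=None)[0]
    print(n,"ptr",zp.mean(),np.median(zp),zp.std(),"glass",np.median(Z[m]),m.sum(),co,"gap mm",1000*(zp.mean()-np.median(Z[m])))
E
python3 m.py
```

```text
t 24.25 pos [0.4473 0.0112 0.1125] ang 160.33275997127922 r 0.07107359809754692 F [-5.1564 -2.4176  3.6657] T [-0.4989  1.1446 -0.0251] w 0.21565156455407541
t 27.75 pos [0.4472 0.011  0.1126] ang 160.54266747050244 r 0.07104744662054797 F [-4.4955 -1.9294  3.7551] T [-0.4516  1.1176 -0.0076] w 0.20921806360803033
side ptr 0.10347219745287145 0.10334909384568908 0.0003486986876680925 glass 0.10362510727895105 1101 [0.0006 0.001  0.1036] gap mm -0.15290982607960024
top ptr 0.10127212906952009 0.1012356229231107 0.0009764228808537695 glass 0.10112539091440689 1930 [-0.0018  0.0012  0.1011] gap mm 0.14673815511319355
```

Request:
send_rows:
  claw: [0.3, 0, 0, 0, 0]
  delta_pos:
    - [0, 0, 0]
    - [0, 0, 0]
    - [0, 0, 0]
    - [0, 0, 0]
    - [0, 0, 0]
  dr:
    - [0, 0, 0.0]
    - [0, 0, 0]
    - [0, 0, 0]
    - [0, 0, 0]
    - [0, 0, 0]

```text
clock: 28.25
position: [0.4483, 0.0111, 0.1128]
ee_rot: [-3.133, -0.237, -0.001]
force: [-0.8, -0.1, -0.1]
width: 0.494
```

Request:
send_rows:
  claw: [0, 0, 0, 0, 0]
  delta_pos:
    - [0, 0, -0.03]
    - [0, 0, -0.1]
    - [0, 0, -0.2]
    - [0, 0, -0.35]
    - [0, 0, -0.5]
  dr:
    - [0, 0, 0.0]
    - [0, 0, 0]
    - [0, 0, 0]
    - [0, 0, 0]
    - [0, 0, 0]

```text
clock: 28.75
position: [0.4477, 0.0105, 0.2392]
ee_rot: [3.132, 0.235, -0.001]
force: [0.9, 0.3, 1.1]
width: 0.498
```

```bash
python3 m.py; python3 -c "
import cv2
b=cv2.imread('pics/sideJ.png');cv2.imwrite('pics/sK.png',cv2.resize(b[110:310,230:430],None,fx=3,fy=3,interpolation=cv2.INTER_NEAREST))"
```

```text
t 28.75 pos [0.4477 0.0105 0.2392] ang 160.7850133894472 r 0.07040192221655794 F [0.9288 0.251  1.0581] T [ 0.0085  0.1271 -0.0512] w 0.4977388263842855
t 32.25 pos [0.4481 0.0111 0.2377] ang 160.207423010213 r 0.0701984582578112 F [ 0.9422  0.3545 -0.4655] T [-0.0787  0.1565  0.0173] w 0.4998322247137597
side ptr 0.10360961514451837 0.10377070487464202 0.0003762285505192885 glass 0.10362653187721652 1102 [0.0006 0.0005 0.1036] gap mm -0.016916732698143977
top ptr 0.10172267034390252 0.10185170861614241 0.0007527097975636758 glass 0.10106540893684854 1931 [-0.0014  0.0014  0.1011] gap mm 0.6572614070539801
```

View pics/sK.png

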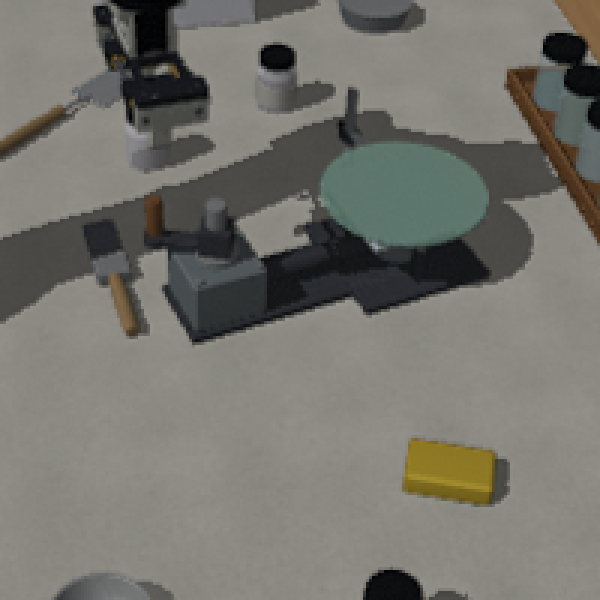

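Run:
```python
from h import *
D=[imaging.get_image("side")[1] for _ in range(6)]
X=np.median([cloud("side",d) for d in D],0)
k=(np.hypot(X[...,0]-.5135,X[...,1]+.016)<.02)&(X[...,2]>.148)&(X[...,2]<.17);print("stem top z (expect .154)",np.median(X[k],0),X[k][:,2].max())
print(arm.sign_off())
```

```text
stem top z (expect .154) [ 0.513  -0.0176  0.1546] 0.15628754400050882
the job is handed in; nothing more can be done
None
```

The crank is fitted home on the screw lift's shaft, the glass is wound level with the pointer to within about half a millimetre, and the job is handed in at about 32.6 s of the 72 s allowed.

- **Fitting:** I lifted the crank by its stem and lowered it onto the shaft in steps of 1 mm or less. It touched at about 9 N. A turn of about 0.15 rad let it slip down onto the square, and it bottomed out at the height worked out for the shoulder with about 11 N. After winding, the stem top measured 0.1546 m, against 0.154 m expected for a fully seated crank.
- **Winding:** I wound it by the handle about 1.55 turns clockwise. Side forces at the handle stayed below about 10 N. The glass rose 24.6 mm.
- **Release:** I opened the fingers and raised the gripper clear. The glass height did not change.
- **Last check of the level:** The side camera puts the pointer 0.02 mm below the glass top. The top camera puts it 0.66 mm above, but that camera is noisier, and just before release it read 0.15 mm. So they disagree by about 0.7 mm, and the true gap is probably within half a millimetre.
- **Camera offset:** The two cameras also disagreed by 5 to 9 mm on horizontal positions. I worked from differences between points seen by the same camera, so this did not affect the fit.

In the pictures the glass, the pointer and the other things on the bench look undisturbed.

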